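# Peel the stuck top tray off the wet stack and hold it to drain

### The job

The small developing trays were nested while wet and the red one on top has stuck. Pinch its rim close to any corner and lift that corner first, so that the tray peels off while its opposite corner still sits in the stack, leaving the other trays standing where they are; then lift the red tray right out and hold it, inside upward, over the middle of the big empty tray, clear of it and tipped about 35 degrees so that it drains. Do not put it down: finish while still holding it there, and leave the small things round the stack alone.

Things in the scene. Friction and masses are not known exactly. Their poses are not given: they have to be found in the camera images.
- top_tray: The red formed plastic tray on top of the stack, 180 mm (its x) by 230 mm (its y), 58 mm high, 0.22 kg; origin: centre of its underside, z up. Its rolled rim is 10 mm wide with upright faces: outside the skirt goes 14 mm below the rim's top, inside the collar goes 17 mm down to a 6 mm ledge. The rim is straight from 30 mm off each outer corner: pinch it there, one finger inside the tray.
- top_center (a point): Middle of the red tray, 29 mm above its underside and 29 mm below the top of its rim. Axes as the tray's: x along its 180 mm, y along its 230 mm, z up out of it.
- corner_0 (a point): Corner of the red tray's rim: the point on top of the rim 11 mm in from both outer edges, in tray axes at (-79, +104) mm from the tray's centre line. corner_2 is the opposite corner.
- corner_1 (a point): Corner of the red tray's rim: the point on top of the rim 11 mm in from both outer edges, in tray axes at (-79, -104) mm from the tray's centre line. corner_3 is the opposite corner.
- corner_2 (a point): Corner of the red tray's rim: the point on top of the rim 11 mm in from both outer edges, in tray axes at (+79, -104) mm from the tray's centre line. corner_0 is the opposite corner.
- corner_3 (a point): Corner of the red tray's rim: the point on top of the rim 11 mm in from both outer edges, in tray axes at (+79, +104) mm from the tray's centre line. corner_1 is the opposite corner.
- stack: Three trays under the red one (white, grey, white; same shape, stuck fast together, 1.2 kg in all, loose on the bench). Origin: centre of the underside; axes as the red tray's. A pull of 5 to 8 N at one corner of the red tray peels it, a level pull needs more. It swings up about its opposite corner; the nested walls have 3 mm of play.
- stack_rim (a point): Centre of the rim plane of the uppermost white tray, 98 mm above the bench; axes as the stack's. The red tray's ledge sits on it; the red rim's top is 20 mm higher, with a 6 mm gap between the rims, so fingertips 9 to 15 mm below the red rim's top hold the red tray alone. The nested walls jam near the four corners, about 2 N of rubbing each, which lets go once that corner has risen 6 mm.
- drain_tray: The big empty light grey tray, fixed on the bench, 357 mm (its x) by 447 mm (its y), rim 70 mm above the bench. Origin: centre of its underside.
- drain_center (a point): Centre of the big tray's rim plane, 70 mm above the bench; axes as the big tray's.
- film_can: white film can with a grey cap, 34 mm wide, 51 mm high; a bystander, loose, near the stack. Origin: centre of its underside.
- measure: small clear conical measure, 46 mm wide, 90 mm high; a bystander, loose, near the stack. Origin: centre of its underside.
- dropper: small amber dropper bottle with a black top, 32 mm wide, 89 mm high; a bystander, loose, near the stack. Origin: centre of its underside.

How it is judged:
By the outcome, as a careful person would: the job done as asked, in the order asked, and still so for the second after the job is handed in, while the arm keeps its last pose, push and grip.
It also fails if it takes over 35 s, if anything falls off the work surface, if the arm or the gripper's body presses on something with over 40 N, if the wrist force passes 120 N, or if a joint passes its speed limit or range.

### The arm

A 7-joint arm with a two-finger parallel gripper is mounted at the origin on a cart in front of the work surface, level with it; the furniture and walls round the work are solid. World frame = base frame: x ahead of the robot, y to its left, z up, the work surface at z = 0. Lengths are in m, angles in rad, forces in N, time in s.
With the tool pointing down it reaches from about 0.425 to 0.925 m from the base axis. Payload 6.8 kg.
Tool frame: the origin (TCP) lies at the centre of the arm's flange, where the gripper is bolted on; the fingertips stand 173 mm ahead of it and the grasp point (between the pads) lies 155 mm ahead of it; z points along the fingers, y is the direction in which the jaws open and shut (so a half turn about z gives the same grasp; the last joint's range is limited). The gripper opens to 85 mm and grips with 20 to 120 N. Pads are 22 mm wide; open, the fingers measure 114 mm over their backs; the gripper's body (76 mm by 85 mm) begins 54 mm behind the grasp point. The pads swing forward as they close: fully open they stand 13 mm farther back than shut.
Start: joints at [1.1, 0.477, 0.022, 1.555, -0.011, 1.109, -0.083], TCP at [0.24, -0.631, 0.405] pointing down, gripper open.
Joint ranges: [-2.96, 2.96], [-0.34, 2.1], [-1.41, 1.46], [0.24, 2.44], [-1.37, 4.51], [0.17, 1.92], [-2.96, 2.96]. Speed limits (rad/s): [2.39, 2.39, 3.14, 3.14, 3.14, 3.14, 3.14].

### API

Orientations are given as a rotation vector (axis times angle).
In Python, from bench import readout, grab_frame, camera_model, r gives the robot as it stands.
- The arm moves only by the tool apply_moves, never from a script. Its argument "deltas" is a list of rows, each an object with "xyz": the shift along the world's x, y, z in m, a list of three; "turn": the turn about the world's z in rad. In form: [{"xyz": [dx, dy, dz], "turn": turn}, ...]. A call has 1 to 12 rows; each row shifts and turns the commanded pose from where the row before left it; what a row does not reach is not made up. A row lasts 1/12 s, in which the tool goes at most 41.7 mm and 7.16 degrees, less where a joint would pass 70% of its speed; a pose out of reach is approached as far as the arm can. A call with a gripper value outside its range is refused whole. "claw" is the gripper's target within -1 to 1 (shut at 1, half-way at 0, fully open at -1), set as the call begins (left out, the last holds). The fingers move at their own pace and stop on an object; "squeeze" is the grip in N (left out, the last holds). Time passes only in rows, so rows that do not move let the fingers close. It gives the time, the measured TCP pose, the force and the opening at its end, in the units of the state.
- readout.get_obs(): the state, without advancing time (a new reading comes with each control period).
- grab_frame(name): name is "scene" or "side" or "wrist"; returns the picture (480x640x3 uint8, red, green, blue); there is no depth.
- camera_model(name): a dict with "intrinsics" (3x3 intrinsics, pixels), "R" (3x3) and "t" (3): a world point X has camera coordinates R X + t. Camera axes: x right, y down, z forward; pixel columns grow to the right and rows downward; lengths in m; the calibration is good to about 2 mm. A picture is of the moment at which its call begins: read the wrist's pose just before it. camera_model takes no time and is no camera call; for the wrist camera it gives the pose at the moment of the call.
- r.hand_in(): hands the job in, once; it reports no verdict.
The state is a dict: "clock": time; "joints": joint angles; "qvel": joint speeds; "tau": joint torques, N m; "tcp_pos": TCP position; "orientation": TCP orientation; "contact_force": force on the tool from outside, world axes, zero at the start; "moment": the same for the moment, N m; "grip_width": finger opening in m.
Only numpy, scipy, OpenCV 4.12 (cv2) and the standard library are available. Lean on these libraries where they do the work, as an engineer would, in place of code of your own. Each camera call takes 0.05 s, during which the arm holds its last target.

## Working session

There is one attempt and no reset: what is moved stays moved. The work goes in short steps, Python scripts to look and compute and a tool call to move; the robot and the scene stay as the last step left them, time stands still between calls to the robot, and variables do not carry over. Pictures are saved under pics/ and viewed, and the job is handed in when it is done.

Besides the shell and the picture viewer there is one more tool, called after "Emit:" by a JSON object that holds its "op" and its "data". apply_moves: Moves the arm, as the interface text tells. Its arguments: {"type":"object","properties":{"deltas":{"type":"array"},"claw":{"type":"number"},"squeeze":{"type":"number"}},"required":["deltas"]}

```bash
ls; mkdir -p pics
cat > h.py <<'E'
import numpy as np, cv2
from bench import readout, grab_frame, camera_model, r
def snap(n,f):
    m=camera_model(n); im=grab_frame(n); cv2.imwrite('pics/'+f+'.png',im[:,:,::-1]); np.savez('pics/'+f+'.npz',im=im,K=m['intrinsics'],R=m['R'],t=m['t']); return im
def ray(f,uv,z):
    d=np.load('pics/'+f+'.npz');K,R,t=d['K'],d['R'],d['t']
    uv=np.atleast_2d(uv).astype(float)
    dirs=(R.T@np.linalg.inv(K)@np.c_[uv,np.ones(len(uv))].T).T
    c=-R.T@t
    return c+dirs*((z-c[2])/dirs[:,2])[:,None]
def proj(f,X):
    d=np.load('pics/'+f+'.npz');K,R,t=d['K'],d['R'],d['t']
    p=(K@(R@np.atleast_2d(X).T+np.array(t)[:,None])).T
    return p[:,:2]/p[:,2:]
E
python3 - <<'E'
from h import *
for n in ['scene','side','wrist']: snap(n,n+'0')
o=readout.get_obs(); print({k:np.round(v,3) for k,v in o.items()})
for n in ['scene','side','wrist']:
    m=camera_model(n); print(n,-np.array(m['R']).T@m['t'])
E
```

```text
pics
{'clock': np.float64(0.15), 'joints': array([ 1.1  ,  0.478,  0.022,  1.556, -0.012,  1.109, -0.083]), 'qvel': array([-0.   , -0.004,  0.001, -0.003, -0.   , -0.002,  0.   ]), 'tau': array([ 3.0000e-03, -5.9693e+01,  1.6100e+00, -2.8149e+01,  1.3000e-02,
        7.0000e-03, -0.0000e+00]), 'tcp_pos': array([ 0.239, -0.631,  0.404]), 'orientation': array([-3.089, -0.567,  0.   ]), 'contact_force': array([ 0.369, -0.345,  0.167]), 'moment': array([ 0.001, -0.061,  0.068]), 'grip_width': np.float64(0.085)}
scene [-0.03973995  0.69199841  0.56026898]
side [0.29641949 0.73655615 0.80924285]
wrist [ 0.29985817 -0.60869955  0.37249156]
```

View pics/scene0.png

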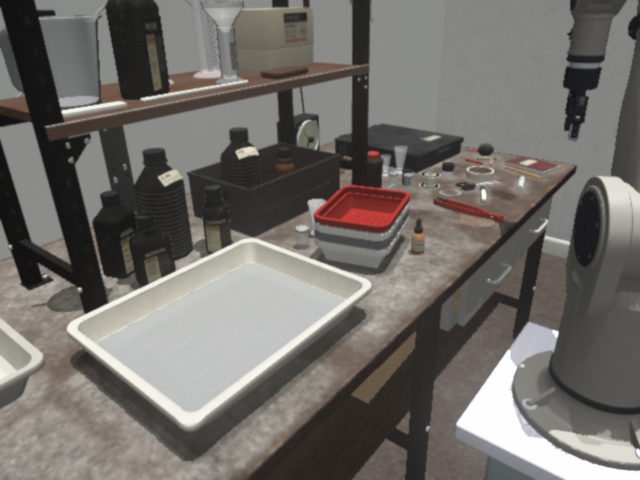

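View pics/side0.png

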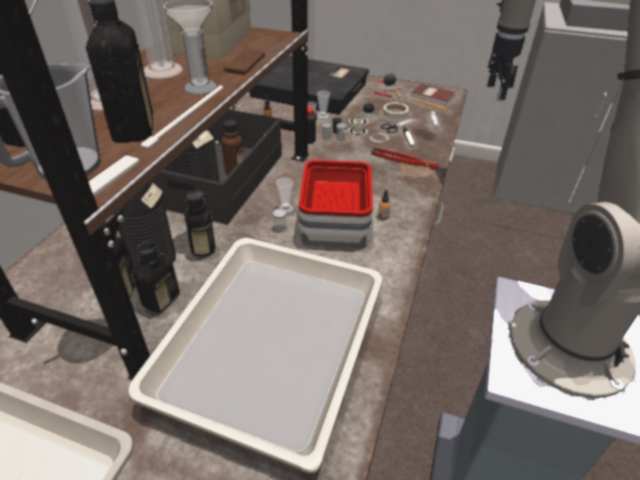

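View pics/wrist0.png

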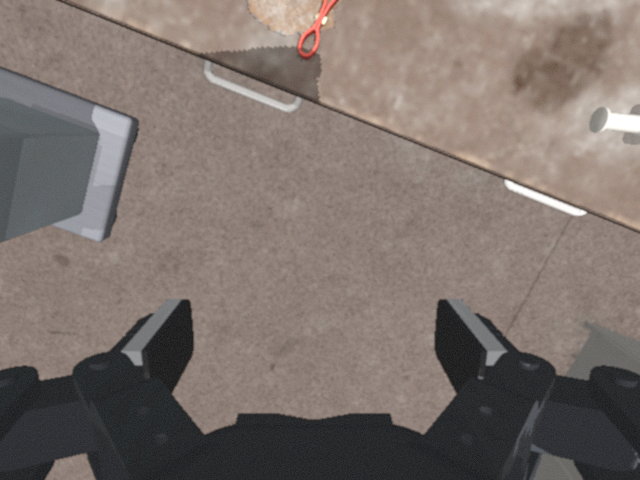

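```bash
cat > m.py <<'E'
from h import *
def quad(f,mask,z,eps=None):
    mask=cv2.morphologyEx(mask,cv2.MORPH_OPEN,np.ones((3,3)))
    n,l,s,_=cv2.connectedComponentsWithStats(mask); k=1+np.argmax(s[1:,4])
    c=max(cv2.findContours((l==k).astype(np.uint8),cv2.RETR_EXTERNAL,cv2.CHAIN_APPROX_NONE)[0],key=cv2.contourArea)[:,0]
    P=ray(f,c,z)
    return c,P
if __name__=='__main__':
  for f in ['scene0','side0']:
    im=np.load(f'pics/{f}.npz')['im']; hsv=cv2.cvtColor(im,cv2.COLOR_RGB2HSV)
    red=(((hsv[...,0]<8)|(hsv[...,0]>172))&(hsv[...,1]>150)&(hsv[...,2]>70)).astype(np.uint8)
    c,P=quad(f,red,0.118)
    print(f,len(c),P.min(0),P.max(0)); print(np.round(cv2.minAreaRect((P[:,:2]*1000).astype(np.float32)),1) if 0 else cv2.minAreaRect((P[:,:2]*1000).astype(np.float32)))
    # side extents top
    np.save(f'pics/{f}_red.npy',P)
    big=cv2.resize(im[140:280,250:450],None,fx=4,fy=4,interpolation=cv2.INTER_CUBIC); cv2.imwrite(f'pics/{f}_z.png',big[:,:,::-1])
  # drain tray
    m=((hsv[...,1]<45)&(hsv[...,2]>165)).astype(np.uint8)
    c,P=quad(f,m,0.07); print('drain',c.min(0),c.max(0),cv2.minAreaRect((P[:,:2]*1000).astype(np.float32)))
E
python3 m.py
```

```text
scene0 254 [ 0.46064004 -0.34780959  0.118     ] [ 0.68254117 -0.09590782  0.118     ]
((574.5633544921875, -227.6083221435547), (182.9403839111328, 242.25152587890625), 15.741729736328125)
drain [ 67 238] [371 426] ((577.1890258789062, 212.1127166748047), (372.4104309082031, 457.6075744628906), 0.6187459230422974)
side0 224 [ 0.46453388 -0.35188925  0.118     ] [ 0.68128779 -0.0922196   0.118     ]
((572.3988037109375, -222.3160400390625), (177.8447723388672, 237.2568359375), 15.291851043701172)
drain [128 238] [408 470] ((560.4522094726562, 151.18402099609375), (573.2952270507812, 388.47625732421875), 86.2177505493164)
```

```bash
ls pics
```

```text
scene0.npz
scene0.png
scene0_red.npy
scene0_z.png
side0.npz
side0.png
side0_red.npy
side0_z.png
wrist0.npz
wrist0.png
```

View pics/scene0_z.png

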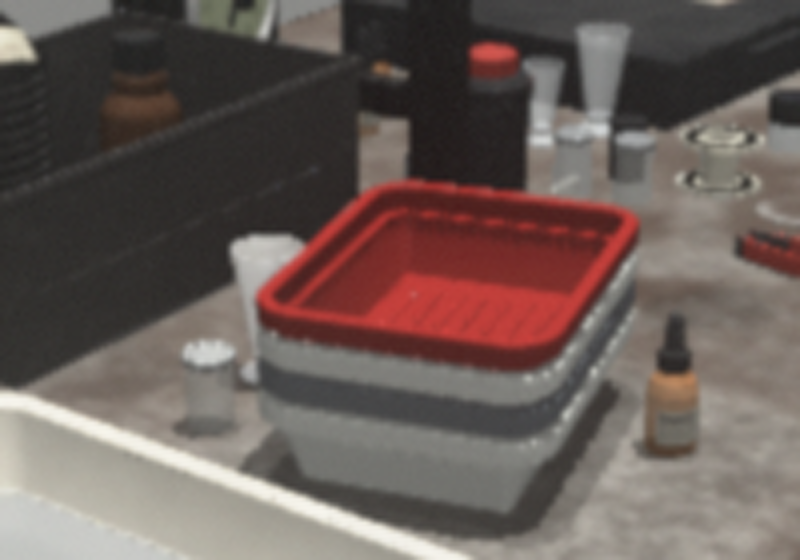

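View pics/side0_z.png

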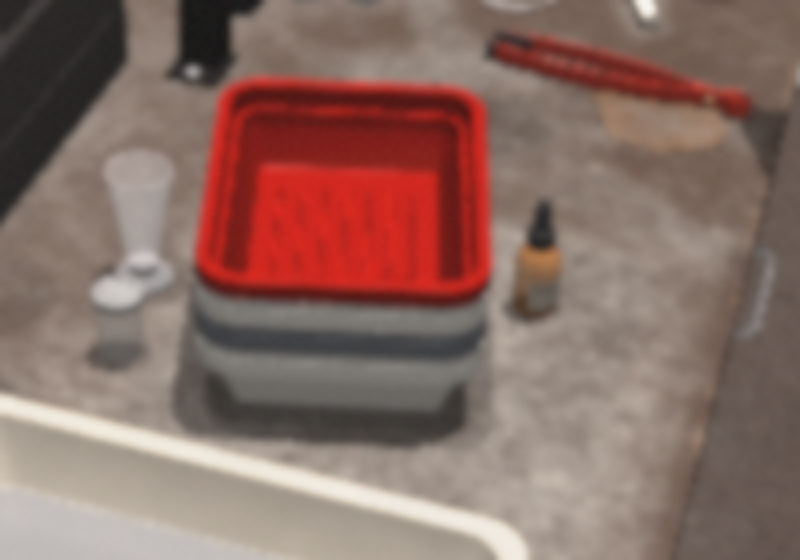

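Run:
```python
from h import *
# scene0 zoom px -> orig = 250+u/4,140+v/4
def o(u,v): return (250+u/4,140+v/4)
print('dropper base',ray('scene0',o(672,448),0.003),ray('side0',o(533,312),0.003))
print('film top',ray('scene0',o(208,355),0.051),ray('side0',o(118,295),0.051))
print('measure top',ray('scene0',o(268,243),0.09),ray('side0',o(138,165),0.09))
# drain from side: clicks of outer corners (approx)
print(ray('side0',[(241,242),(382,273),(312,466),(136,392)],0.07))
print(ray('scene0',[(247,240),(371,288),(196,431),(68,327)],0.07))
```

```text
dropper base [[ 0.45154715 -0.28304203  0.003     ]] [[ 0.45262436 -0.27769242  0.003     ]]
film top [[ 0.69737528 -0.14265113  0.051     ]] [[ 0.69747682 -0.1433869   0.051     ]]
measure top [[ 0.72189995 -0.23325359  0.09      ]] [[ 0.71834272 -0.2315002   0.09      ]]
[[ 0.73037678  0.0072671   0.07      ]
 [ 0.39845791 -0.00546359  0.07      ]
 [ 0.40362094  0.4297437   0.07      ]
 [ 0.72699782  0.41484192  0.07      ]]
[[0.73153283 0.00817577 0.07      ]
 [0.39234391 0.01523543 0.07      ]
 [0.38015778 0.43499415 0.07      ]
 [0.73267613 0.42232657 0.07      ]]
```

Emit:
{"op": "apply_moves", "data": {"deltas": [{"xyz":[0.0225,0.026,0],"turn":0.1235},{"xyz":[0.0225,0.026,0],"turn":0.1235},{"xyz":[0.0225,0.026,0],"turn":0.1235},{"xyz":[0.0225,0.026,0],"turn":0.1235},{"xyz":[0.0225,0.026,0],"turn":0.1235},{"xyz":[0.0225,0.026,0],"turn":0.1235},{"xyz":[0.0225,0.026,0],"turn":0.1235},{"xyz":[0.0225,0.026,0],"turn":0.1235},{"xyz":[0.0225,0.026,0],"turn":0.1235},{"xyz":[0.0225,0.026,0],"turn":0.1235},{"xyz":[0.0225,0.026,0],"turn":0.1235},{"xyz":[0.0225,0.026,0],"turn":0.1235}], "claw": -0.1, "squeeze": 40}}

```text
clock: 1.15
tcp_pos: [0.5102, -0.3177, 0.4046]
orientation: [-1.89, -2.509, 0.0]
contact_force: [0.8, 0.4, 0.0]
grip_width: 0.0469
```

Run:
```python
from h import *
snap('wrist','w1'); o=readout.get_obs(); print(o['tcp_pos'],o['orientation'],o['grip_width'],o['clock'],o['contact_force'])
```

```text
[ 0.51515924 -0.31051585  0.40496097] [1.86816876 2.52513961 0.00904705] 0.04699904566224895 1.2 [4.10158982 5.62734187 1.33033039]
```

View pics/w1.png

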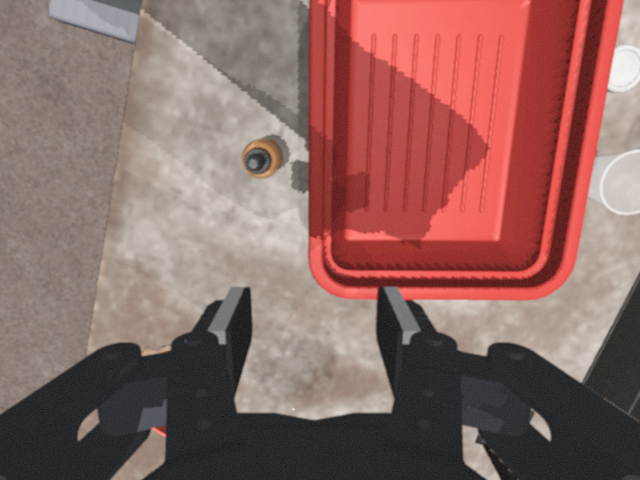

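Run:
```python
from h import *
o=readout.get_obs(); im=snap('wrist','w2'); o=readout.get_obs(); print(o['tcp_pos'],o['orientation'],o['contact_force'])
hsv=cv2.cvtColor(im,cv2.COLOR_RGB2HSV)
red=(((hsv[...,0]<8)|(hsv[...,0]>172))&(hsv[...,1]>120)&(hsv[...,2]>70)).astype(np.uint8)
n,l,s,_=cv2.connectedComponentsWithStats(red); k=1+np.argmax(s[1:,4]); M=l==k
rows=np.arange(20,220,5); L=np.array([(np.flatnonzero(M[v])[0],v+.5) for v in rows]); R=np.array([(np.flatnonzero(M[v])[-1]+1,v+.5) for v in rows])
cols=np.arange(415,510,5); B=np.array([(u+.5,np.flatnonzero(M[:,u])[-1]+1) for u in cols])
for nme,E in(('L',L),('R',R),('B',B)):
    P=ray('w2',E,0.118)[:,:2]
    vx,vy,x,y=cv2.fitLine(P.astype(np.float32),cv2.DIST_HUBER,0,1e-4,1e-4).ravel()
    res=(P-[x,y])@[-vy,vx]
    print(nme,np.degrees(np.arctan2(vy,vx)),x,y,res.std()*1e3,P[0],P[-1])
    if nme=='L': pl=np.array([x,y]);dl=np.array([vx,vy])
    if nme=='R': pr=np.array([x,y])
    if nme=='B': pb=np.array([x,y]);db=np.array([vx,vy])
a=np.linalg.solve(np.c_[dl,-db],pb-pl); c=pl+a[0]*dl; print('corner',c)
n=np.array([-dl[1],dl[0]]); print('width',(pr-pl)@n)
```

```text
[ 0.51351321 -0.31277433  0.40487276] [1.88029255 2.51666436 0.00712367] [-0.59720999  0.70230066 -0.11819902]
L -74.21186 0.48672062 -0.24883616 0.24339548515254195 [ 0.47054185 -0.19168836] [ 0.5016621  -0.30150888]
R -74.45878 0.6555722 -0.19322972 0.25513746195055653 [ 0.64024826 -0.13955622] [ 0.67173924 -0.24969348]
B 15.002134 0.634389 -0.3307117 0.8412388666891679 [ 0.59700757 -0.33721497] [ 0.65847234 -0.32403648]
corner [ 0.51864135 -0.3617308 ]
width 0.17761098
```

Emit:
{"op": "apply_moves", "data": {"deltas": [{"xyz":[0.001,0,-0.0155],"turn":0},{"xyz":[0,0,-0.0155],"turn":0},{"xyz":[0,0,-0.0155],"turn":0},{"xyz":[0,0,-0.0155],"turn":0},{"xyz":[0,0,-0.0155],"turn":0},{"xyz":[0,0,-0.0155],"turn":0},{"xyz":[0,0,-0.0155],"turn":0},{"xyz":[0,0,-0.015],"turn":0},{"xyz":[0,0,-0.003],"turn":0},{"xyz":[0,0,0],"turn":0},{"xyz":[0,0,0],"turn":0}], "claw": -0.1}}

```text
clock: 2.17
tcp_pos: [0.5106, -0.3194, 0.2786]
orientation: [1.898, 2.503, -0.0]
contact_force: [-0.5, -0.3, 0.9]
grip_width: 0.0473
```

Run:
```python
from h import *
o=readout.get_obs(); print(o['tcp_pos'],o['orientation'],o['contact_force'],o['grip_width'],o['joints'])
snap('wrist','w3'); snap('scene','s3');im=snap('side','d3')
c=cv2.resize(im[100:280,250:450],None,fx=4,fy=4,interpolation=cv2.INTER_CUBIC)[:600]; cv2.imwrite('pics/d3z.png',c[:,:,::-1])
m=camera_model('wrist'); print(m['intrinsics'])
```

```text
[ 0.51061698 -0.31935676  0.27864025] [ 1.89779047e+00  2.50328797e+00 -1.79122203e-05] [-0.47122613 -0.2844318   0.89275245] 0.04727102514559836 [ 0.73690369  0.53007984 -0.37263488  1.82088882  0.25065025  0.83665902
  0.51523914]
[[402.77311057   0.         313.71195213]
 [  0.         402.77311057 238.56524869]
 [  0.           0.           1.        ]]
```

View pics/w3.png

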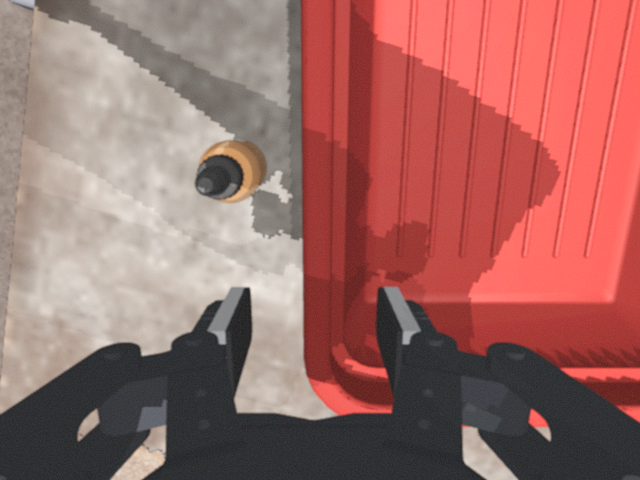

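View pics/d3z.png

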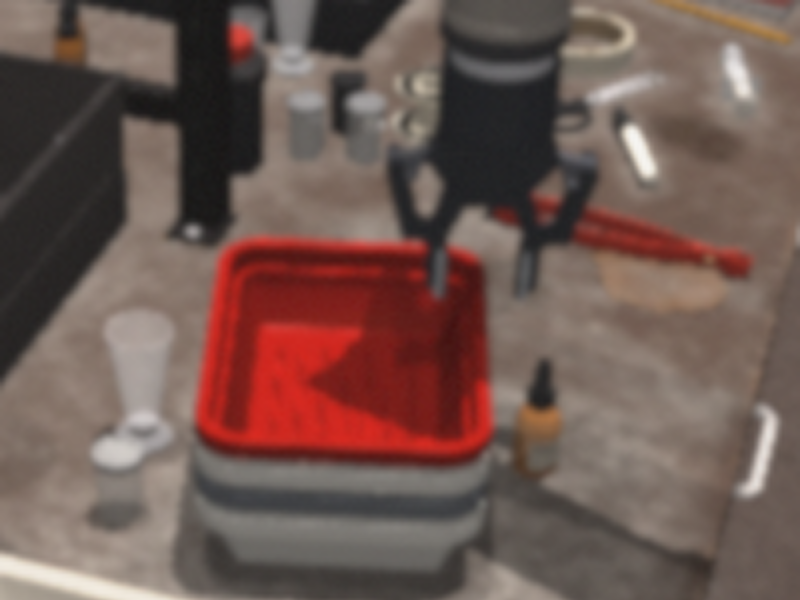

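Emit:
{"op": "apply_moves", "data": {"deltas": [{"xyz":[0.0013,0.0004,0],"turn":0},{"xyz":[0,0,0],"turn":0},{"xyz":[0,0,0],"turn":0},{"xyz":[0,0,0],"turn":0},{"xyz":[0,0,0],"turn":0},{"xyz":[0,0,0],"turn":0},{"xyz":[0,0,0],"turn":0},{"xyz":[0,0,0],"turn":0}], "claw": 1, "squeeze": 40}}

```text
clock: 2.98
tcp_pos: [0.512, -0.3187, 0.2787]
orientation: [1.897, 2.504, 0.0]
contact_force: [-1.5, 1.2, 5.7]
grip_width: 0.0085
```

Run:
```python
from h import *
o=readout.get_obs(); print(o['tcp_pos'],o['contact_force'],o['moment'],o['grip_width'])
snap('wrist','w4')
```

```text
[ 0.51201956 -0.31867621  0.27871384] [-1.46365298  1.21711842  5.7149692 ] [0.17102639 0.30305457 0.03185575] 0.008510156757075437
```

View pics/w4.png

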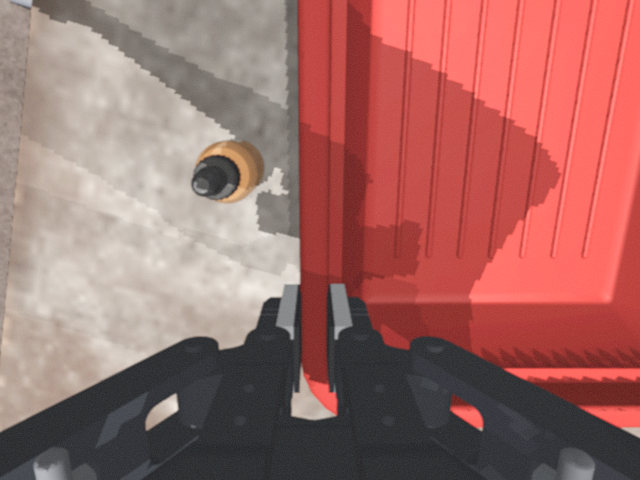

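Emit:
{"op": "apply_moves", "data": {"deltas": [{"xyz":[0,0,0.001],"turn":0},{"xyz":[0,0,0.001],"turn":0},{"xyz":[0,0,0.001],"turn":0},{"xyz":[0,0,0.001],"turn":0},{"xyz":[0,0,0.001],"turn":0},{"xyz":[0,0,0.001],"turn":0}]}}

```text
clock: 3.53
tcp_pos: [0.5115, -0.3184, 0.2837]
orientation: [-1.896, -2.503, 0.0]
contact_force: [0.6, 0.8, -7.1]
grip_width: 0.0089
```

```bash
cat > look.py <<'E'
import sys
from h import *
k=sys.argv[1]
o=readout.get_obs(); print({a:np.round(o[a],4) for a in ['clock','tcp_pos','contact_force','moment','grip_width']})
for n,p in (('scene','s'),('side','d')):
    im=snap(n,p+k)
    c=cv2.resize(im[100:280,230:450],None,fx=3.2,fy=3.2,interpolation=cv2.INTER_CUBIC)
    cv2.imwrite(f'pics/{p}{k}z.png',c[:,:,::-1])
E
python3 look.py 5
```

```text
{'clock': np.float64(3.5333), 'tcp_pos': array([ 0.5115, -0.3184,  0.2837]), 'contact_force': array([ 0.6109,  0.8268, -7.1462]), 'moment': array([-0.135 ,  0.0204, -0.1158]), 'grip_width': np.float64(0.0089)}
```

View pics/s5z.png

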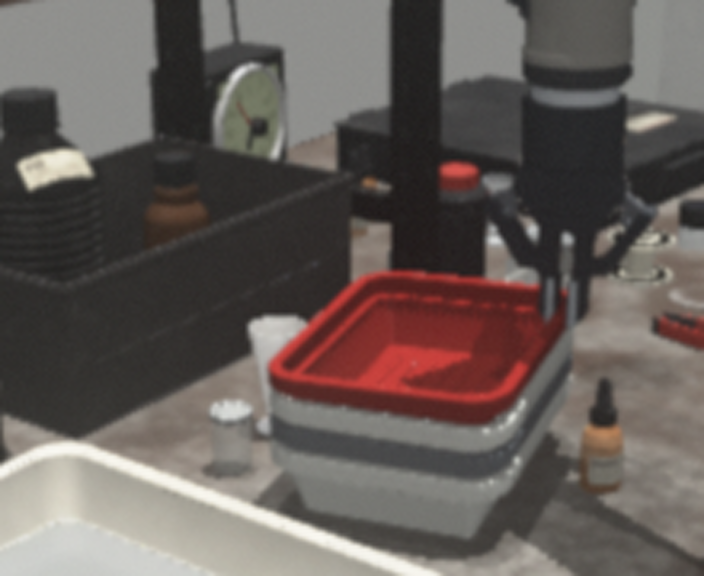

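Emit:
{"op": "apply_moves", "data": {"deltas": [{"xyz":[0,0,0.001],"turn":0},{"xyz":[0,0,0.001],"turn":0},{"xyz":[0,0.0003,0.001],"turn":0},{"xyz":[0,0.0003,0.001],"turn":0},{"xyz":[0,0.0003,0.001],"turn":0},{"xyz":[0,0.0003,0.001],"turn":0}]}}

```text
clock: 4.13
tcp_pos: [0.5117, -0.3179, 0.2906]
orientation: [1.897, 2.503, -0.001]
contact_force: [-1.1, -0.8, -3.8]
grip_width: 0.0087
```

```bash
python3 look.py 6
```

```text
{'clock': np.float64(4.1333), 'tcp_pos': array([ 0.5117, -0.3179,  0.2906]), 'contact_force': array([-1.1229, -0.8328, -3.8457]), 'moment': array([-0.5311,  0.5707, -0.0172]), 'grip_width': np.float64(0.0087)}
```

View pics/s6z.png

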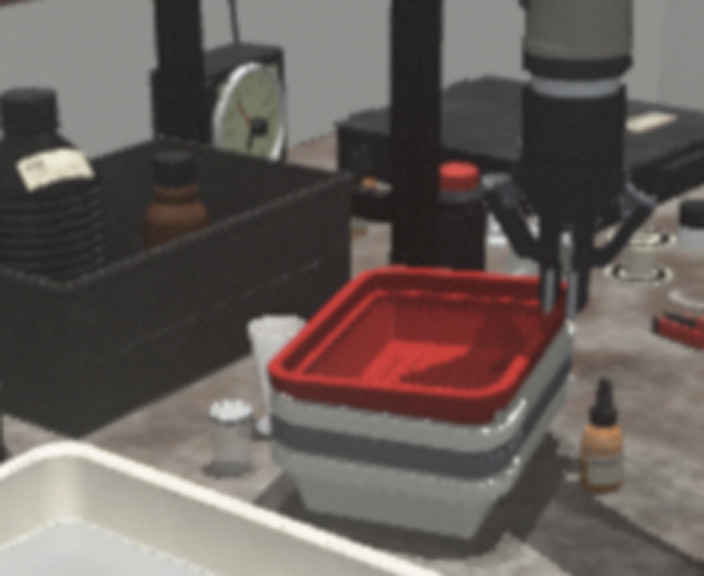

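View pics/d6z.png

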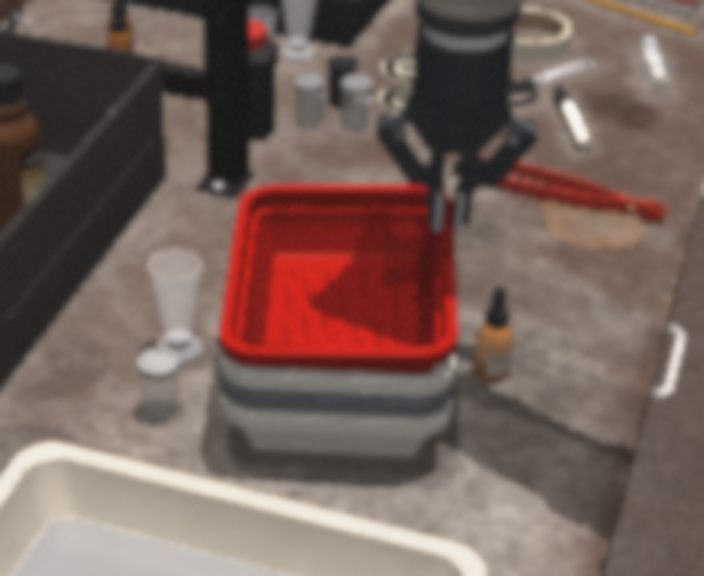

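Emit:
{"op": "apply_moves", "data": {"deltas": [{"xyz":[-0.0001,0.0003,0.002],"turn":0},{"xyz":[-0.0001,0.0003,0.002],"turn":0},{"xyz":[-0.0001,0.0003,0.002],"turn":0},{"xyz":[-0.0001,0.0004,0.002],"turn":0},{"xyz":[-0.0001,0.0004,0.002],"turn":0},{"xyz":[-0.0001,0.0004,0.002],"turn":0},{"xyz":[-0.0001,0.0005,0.002],"turn":0},{"xyz":[-0.0001,0.0005,0.002],"turn":0},{"xyz":[-0.0001,0.0005,0.002],"turn":0},{"xyz":[-0.0001,0.0006,0.002],"turn":0},{"xyz":[-0.0002,0.0006,0.002],"turn":0},{"xyz":[-0.0002,0.0006,0.002],"turn":0}]}}

```text
clock: 5.23
tcp_pos: [0.5105, -0.3119, 0.3144]
orientation: [1.897, 2.504, 0.0]
contact_force: [-0.9, 0.3, -2.4]
grip_width: 0.0087
```

```bash
python3 look.py 7
```

```text
{'clock': np.float64(5.2333), 'tcp_pos': array([ 0.5105, -0.3119,  0.3144]), 'contact_force': array([-0.9314,  0.2823, -2.43  ]), 'moment': array([-0.1447,  0.1637,  0.0426]), 'grip_width': np.float64(0.0087)}
```

View pics/s7z.png

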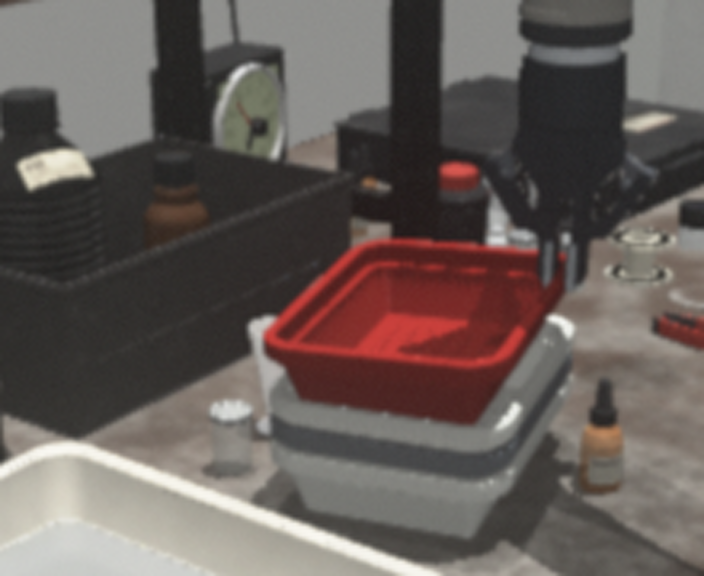

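View pics/d7z.png

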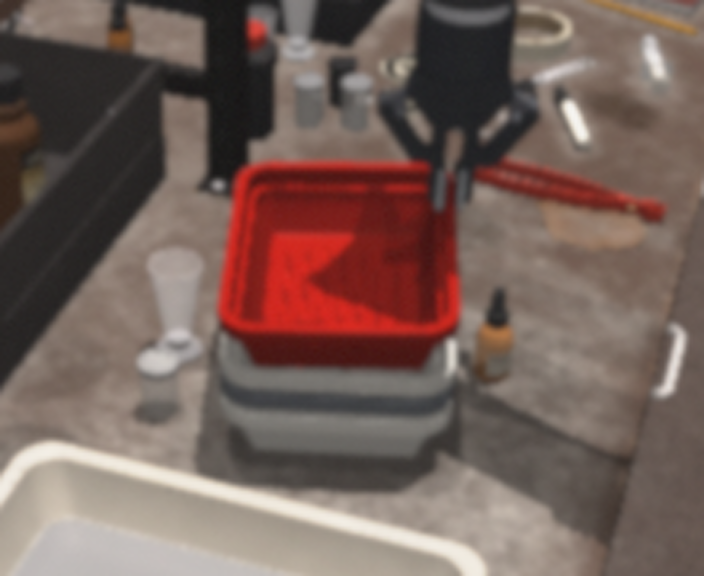

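Run:
```python
from h import *
def red(f):
    im=np.load(f'pics/{f}.npz')['im']; hsv=cv2.cvtColor(im,cv2.COLOR_RGB2HSV)
    return (((hsv[...,0]<8)|(hsv[...,0]>172))&(hsv[...,1]>150)&(hsv[...,2]>70))
for fs,us,vr in ((('side0','d3','d5','d6','d7'),range(305,368,10),(195,240)),(('scene0','s5','s6','s7'),range(320,385,10),(190,250))):
  for f in fs:
    im=np.load(f'pics/{f}.npz')['im'].astype(float)
    sat=(im[...,0]-im[...,1])
    out=[]
    for u in us:
        c=sat[vr[0]:vr[1],u-1:u+2].mean(1); thr=60
        k=np.flatnonzero(c>thr)[-1]; out.append(vr[0]+k+(c[k]-thr)/(c[k]-c[k+1]))
    print(f,np.round(out,1))
# scale: px per mm vertical near the far edge
for f in('side0','scene0'):
    p=proj(f,[[.545,-.12,.104],[.545,-.12,.114]]); print(p)
```

```text
side0 [211.5 212.8 213.  213.7 214.  214.7 214.3]
d3 [211.5 212.8 213.  213.7 214.  214.6 214.3]
d5 [211.5 212.7 212.9 213.2 213.6 214.  213.4]
d6 [211.6 212.5 212.7 212.9 213.  213.1 212.2]
d7 [204.6 205.8 205.9 206.1 206.1 206.1 205.8]
scene0 [219.  220.6 222.  223.6 224.9 226.4 227.3]
s5 [219.  220.5 221.7 222.9 224.3 225.5 226. ]
s6 [218.9 220.1 221.1 222.2 223.2 224.2 224.6]
s7 [209.7 210.8 211.8 212.8 213.9 214.9 215. ]
[[334.14506936 215.50466069]
 [334.28495298 212.18491375]]
[[347.04354792 227.26682985]
 [347.04852501 223.11982238]]
```

Emit:
{"op": "apply_moves", "data": {"deltas": [{"xyz":[0,0,0.005],"turn":0},{"xyz":[0,0,0.01],"turn":0},{"xyz":[0,0,0.015],"turn":0},{"xyz":[0,0,0.015],"turn":0},{"xyz":[0,0,0.015],"turn":0},{"xyz":[0,0,0.015],"turn":0},{"xyz":[0,0,0.015],"turn":0},{"xyz":[0,0,0.015],"turn":0},{"xyz":[0,0,0.01],"turn":0},{"xyz":[0,0,0.005],"turn":0},{"xyz":[0,0,0],"turn":0}]}}

```text
clock: 6.25
tcp_pos: [0.5107, -0.3121, 0.4357]
orientation: [1.896, 2.502, 0.0]
contact_force: [-0.5, 0.1, -2.1]
grip_width: 0.0089
```

```bash
python3 look.py 8
python3 - <<'E'
from h import *
# drain rim corners: sub-view outer edges
for f in ('scene0','side0'):
    im=np.load(f'pics/{f}.npz')['im']
    x0,y0=(60,230) if f=='scene0' else (125,230)
    c=im[y0:y0+245,x0:x0+320]; c=cv2.resize(c,None,fx=2.4,fy=2.4,interpolation=cv2.INTER_CUBIC); cv2.imwrite(f'pics/{f}_dr.png',c[:,:,::-1]); print(c.shape)
E
```

```text
{'clock': np.float64(6.25), 'tcp_pos': array([ 0.5107, -0.3121,  0.4357]), 'contact_force': array([-0.5057,  0.1419, -2.077 ]), 'moment': array([-0.2523,  0.0755, -0.0162]), 'grip_width': np.float64(0.0089)}
(588, 768, 3)
(588, 768, 3)
```

View pics/s8.png

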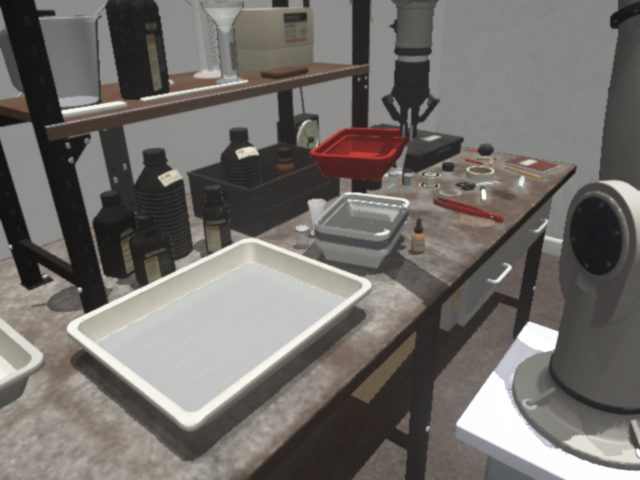

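View pics/side0_dr.png

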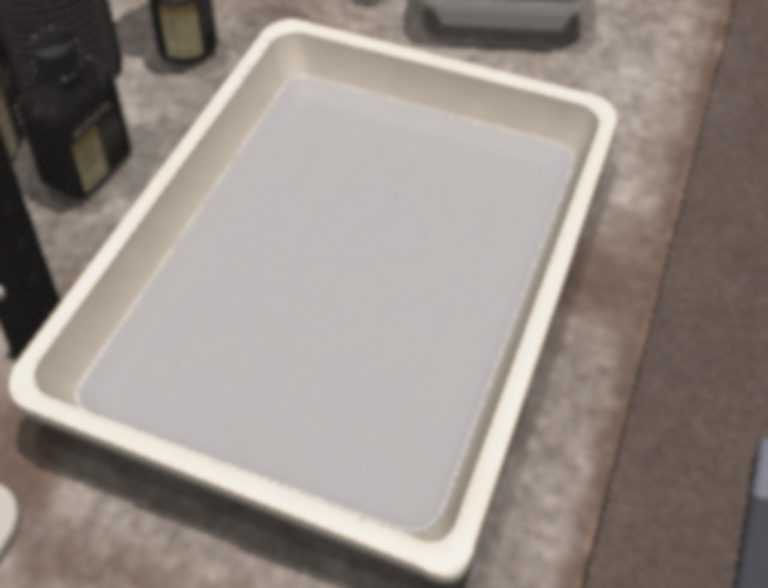

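View pics/scene0_dr.png

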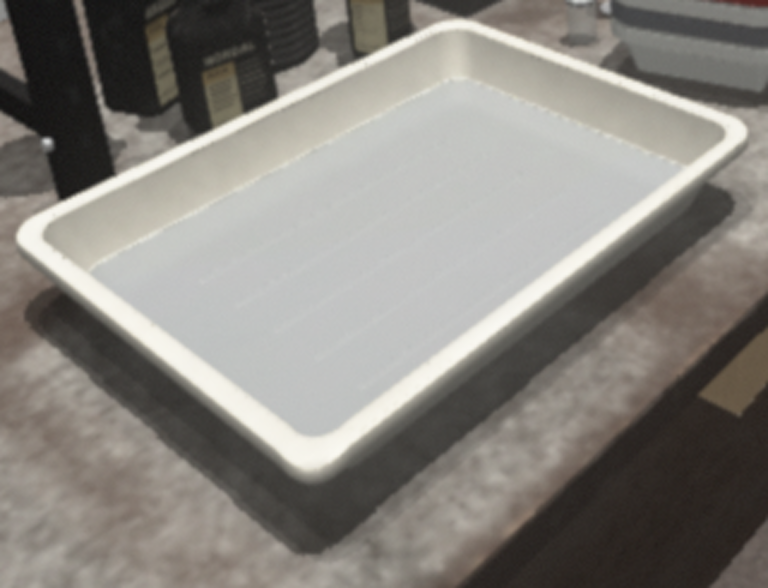

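Run:
```python
from h import *
def line(a,b,f,x0,y0):
    P=ray(f,np.array([a,b])/2.4+[x0,y0],0.07)[:,:2]; return P
def X(A,B):
    d1=A[1]-A[0];d2=B[1]-B[0];s=np.linalg.solve(np.c_[d1,-d2],B[0]-A[0]);return A[0]+s[0]*d1
far=line((330,24),(590,96),'side0',125,230);ri=line((612,135),(478,530),'side0',125,230);le=line((245,50),(25,345),'side0',125,230);bo=line((60,410),(400,568),'side0',125,230)
def rep(far,ri,le,bo):
    C=np.array([X(far,le),X(far,ri),X(bo,ri),X(bo,le)]);print(C.round(4).tolist(),C.mean(0),[np.linalg.norm(C[i]-C[(i+1)%4]) for i in range(4)])
rep(far,ri,le,bo)
far=line((490,26),(725,120),'scene0',60,230);ri=line((740,150),(350,462),'scene0',60,230);le=line((430,28),(50,215),'scene0',60,230);bo=line((35,258),(275,460),'scene0',60,230)
rep(far,ri,le,bo)
```

```text
[[0.7461, -0.0185], [0.3934, -0.005], [0.3937, 0.4439], [0.7496, 0.4166]] [0.57068382 0.20925868] [np.float64(0.35299709461538026), np.float64(0.44890805727844213), np.float64(0.3569844175596383), np.float64(0.4350661330459384)]
[[0.74, -0.0137], [0.3881, 0.0024], [0.3808, 0.4434], [0.7357, 0.4286]] [0.56116187 0.21517714] [np.float64(0.35232950122835194), np.float64(0.4410291447985129), np.float64(0.35519105356265895), np.float64(0.4422962604348604)]
```

Emit:
{"op": "apply_moves", "data": {"deltas": [{"xyz":[-0.001,0.02,0],"turn":0},{"xyz":[-0.001,0.04,0],"turn":0},{"xyz":[-0.001,0.041,0],"turn":0},{"xyz":[-0.001,0.041,0],"turn":0},{"xyz":[-0.001,0.041,0],"turn":0},{"xyz":[-0.001,0.041,0],"turn":0},{"xyz":[-0.001,0.041,0],"turn":0},{"xyz":[-0.001,0.041,0],"turn":0},{"xyz":[-0.001,0.041,0],"turn":0},{"xyz":[-0.001,0.041,0],"turn":0},{"xyz":[-0.001,0.041,0],"turn":0},{"xyz":[-0.002,0.027,0],"turn":0}]}}

```text
clock: 7.35
tcp_pos: [0.4962, 0.1481, 0.4336]
orientation: [-1.891, -2.506, -0.001]
contact_force: [0.3, 0.2, -2.0]
grip_width: 0.0088
```

Emit:
{"op": "apply_moves", "data": {"deltas": [{"xyz":[0,0,0],"turn":0},{"xyz":[0,0,0],"turn":0},{"xyz":[0,0,0],"turn":0}]}}

```text
clock: 7.6
tcp_pos: [0.4974, 0.1431, 0.4332]
orientation: [-1.897, -2.503, 0.003]
contact_force: [0.6, -1.5, -2.8]
grip_width: 0.0088
```

```bash
sed -i 's/^for n,p/snap("wrist","w"+k)\nfor n,p/' look.py; python3 look.py 9
```

```text
{'clock': np.float64(7.6), 'tcp_pos': array([0.4974, 0.1431, 0.4332]), 'contact_force': array([ 0.6086, -1.5014, -2.811 ]), 'moment': array([-0.2282,  0.0966,  0.0139]), 'grip_width': np.float64(0.0088)}
```

View pics/s9.png

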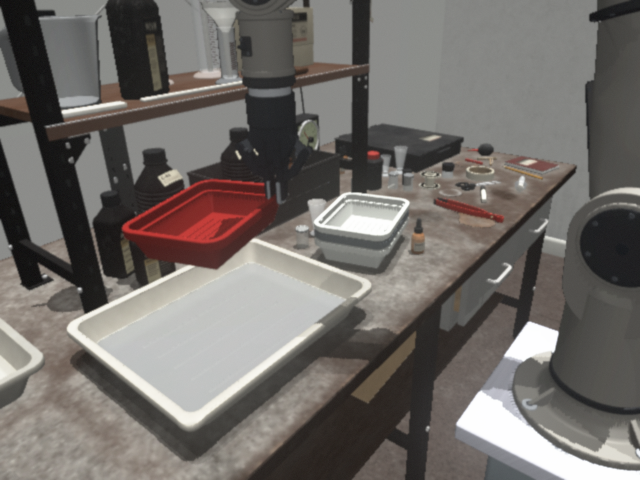

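View pics/d9.png

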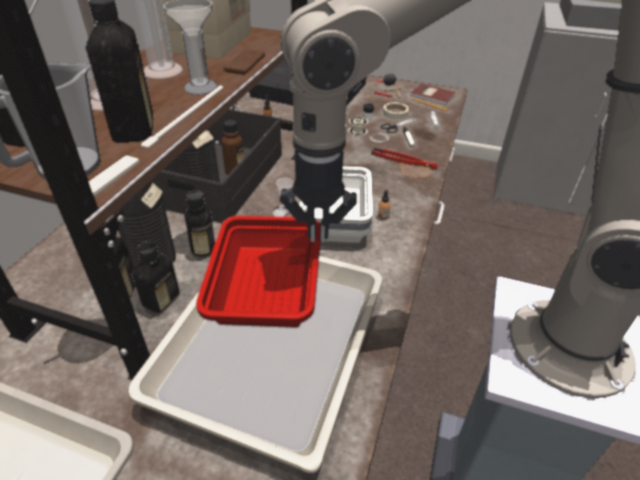

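View pics/w9.png

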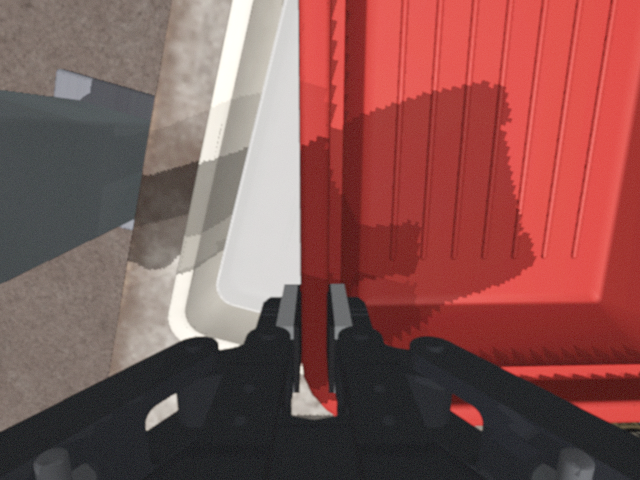

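```bash
cat > zoom.py <<'E'
import sys
from h import *
f,x0,y0,w,h,s=sys.argv[1],*map(float,sys.argv[2:])
x0,y0,w,h=map(int,(x0,y0,w,h))
im=np.load(f'pics/{f}.npz')['im'][y0:y0+h,x0:x0+w]
cv2.imwrite(f'pics/{f}_q{x0}.png',cv2.resize(im,None,fx=s,fy=s,interpolation=cv2.INTER_CUBIC)[:,:,::-1])
E
python3 zoom.py s9 110 160 200 120 4; python3 zoom.py d9 180 200 160 140 4
```

```text
(no output)
```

View pics/s9_q110.png

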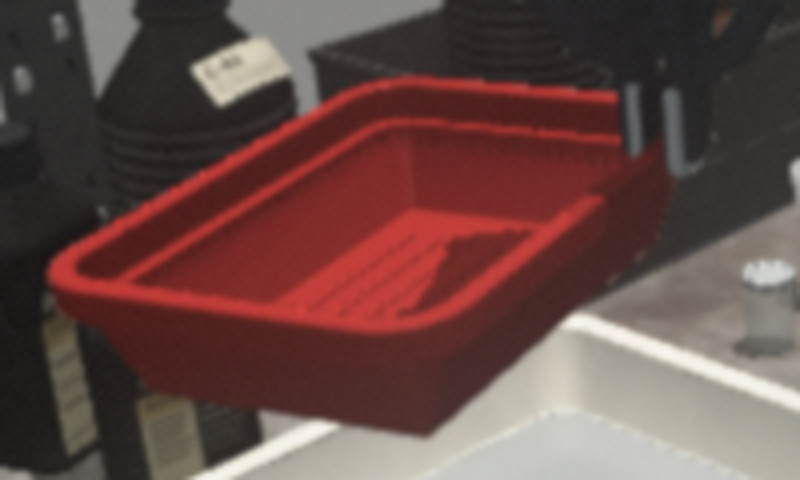

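View pics/d9_q180.png

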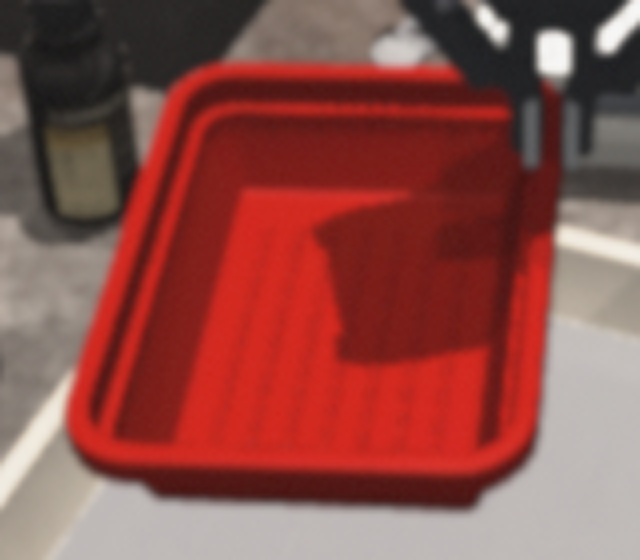

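```bash
cat > pose.py <<'E'
from h import *
def X(A,B):
    A=np.array(A,float);B=np.array(B,float);d1=A[1]-A[0];d2=B[1]-B[0];return A[0]+np.linalg.solve(np.c_[d1,-d2],B[0]-A[0])[0]*d1
def corners(L,x0,y0,s):  # L: left(+x side), back(-y), right(-x), front(+y) lines
    l,b,r_,f=L
    c=[X(f,r_),X(b,r_),X(b,l),X(f,l)]  # corner 0..3
    return np.array(c)/s+[x0,y0]
def Pm(f):
    d=np.load(f'pics/{f}.npz'); return d['K']@np.c_[d['R'],d['t']]
def pose(fs,cs,fd,cd):
    Q=cv2.triangulatePoints(Pm(fs),Pm(fd),cs.T,cd.T); Q=(Q[:3]/Q[3]).T
    M=np.array([[-90,115,29],[-90,-115,29],[90,-115,29],[90,115,29]])/1000.
    print('tri',Q.round(3).tolist())
    from scipy.spatial.transform import Rotation as Ro
    a=M-M.mean(0)
    Rr,rs=Ro.align_vectors(Q-Q.mean(0),a); R=Rr.as_matrix()
    c=Q.mean(0)+R@[0,0,-.029]
    print('resid',rs,'center',c.round(4),'normal',R[:,2].round(3),'tilt',np.degrees(np.arccos(R[2,2])))
    print('x',R[:,0].round(3),'y',R[:,1].round(3),'heights low', (c[2]+ (R@np.array([[sx*.075,sy*.1,-.029] for sx in(-1,1) for sy in(-1,1)]).T)[2]).round(3))
    for f in(fs,fd):
        p=proj(f,(c+(R@M.T).T)); print(f,(p-(cs if f==fs else cd)).round(1).tolist())
    # single view PnP
    for f,cc in((fs,cs),(fd,cd)):
        d=np.load(f'pics/{f}.npz'); ok,rv,tv=cv2.solvePnP(M,cc,d['K'],None,flags=cv2.SOLVEPNP_ITERATIVE)
        Rw=d['R'].T@cv2.Rodrigues(rv)[0]; cw=d['R'].T@(tv.ravel()-d['t']); print('pnp',f,cw.round(3),'tilt',np.degrees(np.arccos(Rw[2,2])),'n',Rw[:,2].round(3))
E
python3 - <<'E'
from pose import *
cs=corners([[(60,255),(340,95)],[(420,78),(615,95)],[(430,322),(600,203)],[(110,298),(380,330)]],110,160,4)
cd=corners([[(165,110),(72,400)],[(215,65),(450,72)],[(560,150),(538,430)],[(130,462),(480,472)]],180,200,4)
pose('s9',cs,'d9',cd)
E
```

```text
tri [[0.441, 0.323, 0.273], [0.505, 0.092, 0.268], [0.674, 0.148, 0.267], [0.611, 0.369, 0.263]]
resid 0.009342854194926505 center [0.5569 0.2329 0.2389] normal [0.03  0.006 1.   ] tilt 1.7763662737825425
x [ 0.96   0.278 -0.031] y [-0.278  0.961  0.002] heights low [0.212 0.212 0.207 0.208]
s9 [[4.5, -0.1], [-2.5, 0.9], [-0.3, 0.8], [1.1, -3.3]]
d9 [[1.5, 0.4], [1.1, -0.3], [-1.1, 0.8], [-1.9, 0.1]]
pnp s9 [0.548 0.24  0.243] tilt 3.5484409039619305 n [0.055 0.028 0.998]
pnp d9 [0.563 0.221 0.226] tilt 2.047364992211423 n [0.022 0.028 0.999]
```

Emit:
{"op": "apply_moves", "data": {"deltas": [{"xyz":[0,0,0],"turn":0},{"xyz":[0,0,0],"turn":0}], "squeeze": 28}}

```text
clock: 7.92
tcp_pos: [0.4976, 0.143, 0.4341]
orientation: [1.899, 2.502, -0.0]
contact_force: [-0.0, -0.1, -2.4]
grip_width: 0.0089
```

```bash
python3 look.py 10;python3 zoom.py d10 180 200 160 140 4
```

```text
{'clock': np.float64(7.9167), 'tcp_pos': array([0.4976, 0.143 , 0.4341]), 'contact_force': array([-0.0159, -0.1023, -2.4046]), 'moment': array([-0.1828,  0.1125, -0.0286]), 'grip_width': np.float64(0.0089)}
```

View pics/d10_q180.png

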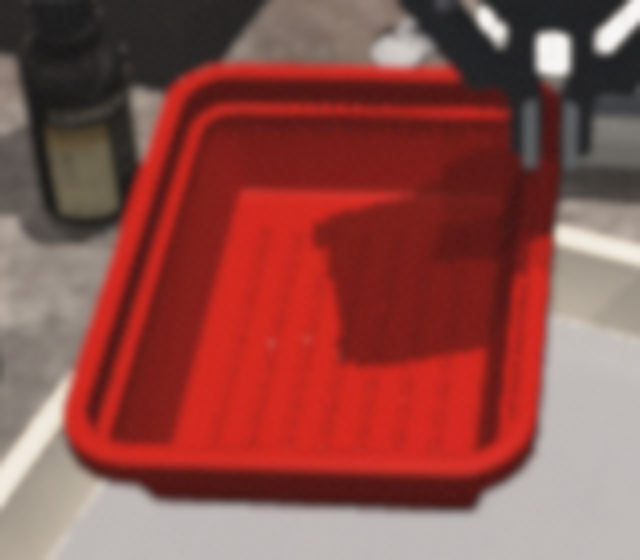

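Almost no change, so I go a little lower.

Emit:
{"op": "apply_moves", "data": {"deltas": [{"xyz":[0,0,0],"turn":0},{"xyz":[0,0,0],"turn":0}], "squeeze": 20}}

```text
clock: 8.23
tcp_pos: [0.4975, 0.1439, 0.4342]
orientation: [1.897, 2.504, 0.0]
contact_force: [0.4, -0.9, -2.6]
grip_width: 0.0086
```

```bash
python3 look.py 11;python3 zoom.py d11 180 200 160 140 4
```

```text
{'clock': np.float64(8.2333), 'tcp_pos': array([0.4975, 0.1439, 0.4342]), 'contact_force': array([ 0.3768, -0.8948, -2.6466]), 'moment': array([-0.1641,  0.1636, -0.0493]), 'grip_width': np.float64(0.0086)}
```

View pics/d11_q180.png

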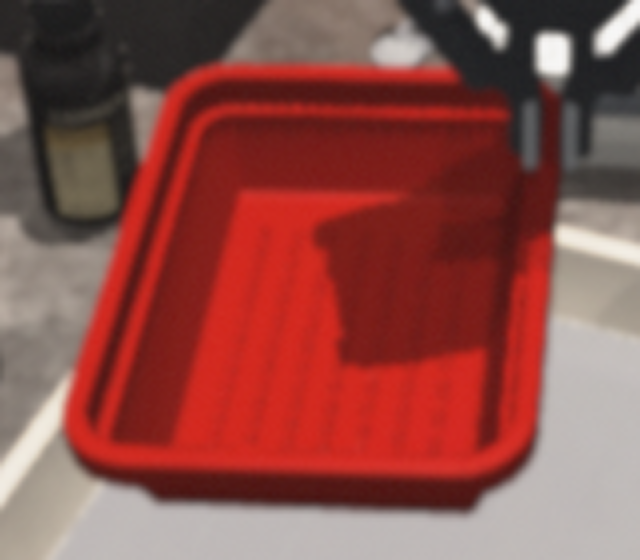

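Emit:
{"op": "apply_moves", "data": {"deltas": [{"xyz":[0,0,0],"turn":0},{"xyz":[0,0,0],"turn":0},{"xyz":[0,0,0],"turn":0},{"xyz":[0,0,0],"turn":0}]}}

```text
clock: 8.72
tcp_pos: [0.4974, 0.144, 0.4342]
orientation: [-1.897, -2.504, 0.0]
contact_force: [-0.0, 0.0, -2.0]
grip_width: 0.0086
```

```bash
python3 look.py 12
cat > edge.py <<'E'
import sys
from h import *
for f in sys.argv[1:]:
    im=np.load(f'pics/{f}.npz')['im'].astype(float); s=im[...,0]-im[...,1]; out=[]
    for u in range(220,296,15):
        c=s[260:420,u-1:u+2].mean(1); k=np.flatnonzero(c>60)[-1]; out.append(260+k+(c[k]-60)/(c[k]-c[k+1]))
    print(f,np.round(out,1))
E
python3 edge.py d9 d10 d11 d12
```

```text
{'clock': np.float64(8.7167), 'tcp_pos': array([0.4974, 0.144 , 0.4342]), 'contact_force': array([-0.0042,  0.0248, -1.9812]), 'moment': array([-0.2042,  0.1356, -0.0079]), 'grip_width': np.float64(0.0086)}
d9 [318.  319.  319.2 320.  320.5 320.7]
d10 [318.8 319.  319.7 320.  320.8 320.9]
d11 [319.5 319.5 319.9 320.7 320.9 321.4]
d12 [319.6 319.8 320.2 320.6 321.  321.4]
```

Emit:
{"op": "apply_moves", "data": {"deltas": [{"xyz":[0,0,0.03],"turn":0},{"xyz":[0,0,0.025],"turn":0},{"xyz":[0,0,0.01],"turn":0},{"xyz":[0,0,0.003],"turn":0},{"xyz":[0,0,0],"turn":0}]}}

```text
clock: 9.28
tcp_pos: [0.4974, 0.1439, 0.5023]
orientation: [1.897, 2.503, 0.001]
contact_force: [-0.2, -0.8, -2.1]
grip_width: 0.0088
```

```bash
python3 look.py 13
```

```text
{'clock': np.float64(9.2833), 'tcp_pos': array([0.4974, 0.1439, 0.5023]), 'contact_force': array([-0.201 , -0.8258, -2.0733]), 'moment': array([-0.2098,  0.1843, -0.0053]), 'grip_width': np.float64(0.0088)}
```

View pics/d13.png

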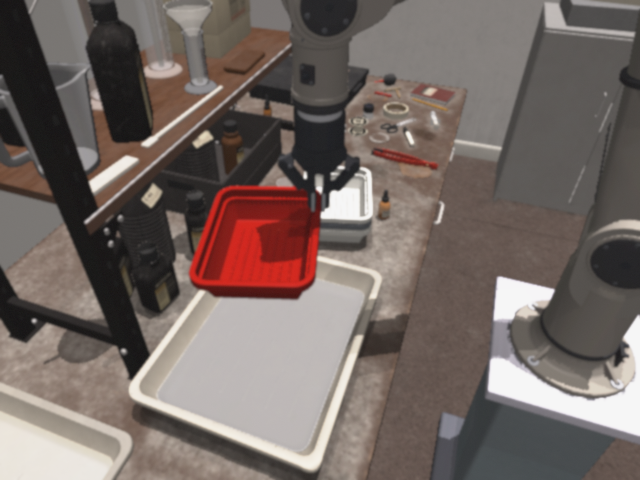

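View pics/w13.png

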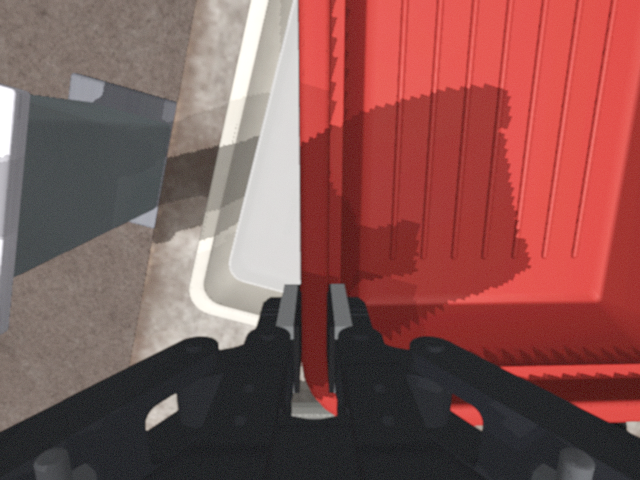

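Emit:
{"op": "apply_moves", "data": {"deltas": [{"xyz":[0,0,0],"turn":0},{"xyz":[0,0,0],"turn":0}], "claw": 0.81}}

```text
clock: 9.6
tcp_pos: [0.4973, 0.1438, 0.5012]
orientation: [-1.897, -2.503, 0.002]
contact_force: [0.1, 0.2, -2.0]
grip_width: 0.0088
```

```bash
cat > q.py <<'E'
import sys
from h import *
k=sys.argv[1]; im=snap('side','d'+k); o=readout.get_obs(); print({a:np.round(o[a],4) for a in ['clock','tcp_pos','contact_force','moment','grip_width']})
E
python3 q.py 14; python3 edge.py d13 d14
```

```text
{'clock': np.float64(9.65), 'tcp_pos': array([0.4974, 0.1438, 0.5014]), 'contact_force': array([-0.3098, -0.6137, -1.739 ]), 'moment': array([-0.2229,  0.1664,  0.0317]), 'grip_width': np.float64(0.0091)}
d13 [287.7 288.1 288.6 288.9 289.3 289.4]
d14 [287.6 288.1 288.4 288.9 289.  288.9]
```

Emit:
{"op": "apply_moves", "data": {"deltas": [{"xyz":[0,0,0],"turn":0},{"xyz":[0,0,0],"turn":0}], "claw": 0.795}}

```text
clock: 9.82
tcp_pos: [0.4974, 0.1439, 0.5019]
orientation: [-1.897, -2.504, 0.0]
contact_force: [0.6, 0.6, -2.1]
grip_width: 0.0088
```

```bash
python3 q.py 15; python3 edge.py d14 d15
```

```text
{'clock': np.float64(9.8667), 'tcp_pos': array([0.4975, 0.1439, 0.5021]), 'contact_force': array([-0.431 , -0.1495, -1.9906]), 'moment': array([-0.2024,  0.139 , -0.0227]), 'grip_width': np.float64(0.0089)}
d14 [287.6 288.1 288.4 288.9 289.  288.9]
d15 [287.3 287.8 287.8 288.6 288.9 289. ]
```

Emit:
{"op": "apply_moves", "data": {"deltas": [{"xyz":[0,0,0],"turn":0},{"xyz":[0,0,0],"turn":0}], "claw": 0.785}}

```text
clock: 10.03
tcp_pos: [0.4975, 0.1439, 0.5022]
orientation: [1.897, 2.504, 0.0]
contact_force: [-0.0, -0.5, -1.7]
grip_width: 0.0094
```

```bash
python3 q.py 16; python3 edge.py d15 d16
```

```text
{'clock': np.float64(10.0833), 'tcp_pos': array([0.4975, 0.1439, 0.5023]), 'contact_force': array([ 1.201 , -0.5133, -1.936 ]), 'moment': array([-0.2253,  0.1511,  0.0509]), 'grip_width': np.float64(0.0091)}
d15 [287.3 287.8 287.8 288.6 288.9 289. ]
d16 [287.5 288.  288.2 288.6 288.9 288.9]
```

Emit:
{"op": "apply_moves", "data": {"deltas": [{"xyz":[0,0,0],"turn":0}], "claw": 0.778}}

```text
clock: 10.17
tcp_pos: [0.4975, 0.1439, 0.5022]
orientation: [1.897, 2.504, 0.0]
contact_force: [-0.2, -1.4, -2.4]
grip_width: 0.0096
```

```bash
python3 q.py 17; python3 edge.py d16 d17
```

```text
{'clock': np.float64(10.2167), 'tcp_pos': array([0.4975, 0.1439, 0.5022]), 'contact_force': array([ 0.1755, -0.8   , -1.4636]), 'moment': array([-0.1776,  0.1479,  0.0199]), 'grip_width': np.float64(0.0097)}
d16 [287.5 288.  288.2 288.6 288.9 288.9]
d17 [288.  288.6 288.8 289.  289.4 289.5]
```

Emit:
{"op": "apply_moves", "data": {"deltas": [{"xyz":[0,0,0],"turn":0}], "claw": 0.774}}

```text
clock: 10.3
tcp_pos: [0.4974, 0.1439, 0.5022]
orientation: [1.897, 2.504, 0.0]
contact_force: [0.6, -0.6, -2.5]
grip_width: 0.0096
```

```bash
python3 q.py 18; python3 edge.py d17 d18
```

```text
{'clock': np.float64(10.35), 'tcp_pos': array([0.4975, 0.1439, 0.5022]), 'contact_force': array([-0.3807,  0.5453, -2.4821]), 'moment': array([-0.1723,  0.1544,  0.0162]), 'grip_width': np.float64(0.0099)}
d17 [288.  288.6 288.8 289.  289.4 289.5]
d18 [288.4 288.8 289.  289.5 289.8 289.8]
```

Emit:
{"op": "apply_moves", "data": {"deltas": [{"xyz":[0,0,0],"turn":0}], "claw": 0.77}}

```text
clock: 10.43
tcp_pos: [0.4975, 0.1439, 0.5023]
orientation: [1.897, 2.504, 0.0]
contact_force: [-0.3, -0.2, -3.5]
grip_width: 0.0101
```

```bash
python3 q.py 19; python3 edge.py d18 d19
```

```text
{'clock': np.float64(10.4833), 'tcp_pos': array([0.4975, 0.1439, 0.5022]), 'contact_force': array([ 0.4263,  0.3313, -2.2496]), 'moment': array([-0.185 ,  0.2033,  0.065 ]), 'grip_width': np.float64(0.0098)}
d18 [288.4 288.8 289.  289.5 289.8 289.8]
d19 [289.7 289.9 289.9 290.  290.3 290.1]
```

Emit:
{"op": "apply_moves", "data": {"deltas": [{"xyz":[0,0,0],"turn":0}], "claw": 0.767}}

```text
clock: 10.57
tcp_pos: [0.4974, 0.1439, 0.5022]
orientation: [1.897, 2.504, 0.0]
contact_force: [-0.4, 0.1, -3.0]
grip_width: 0.0099
```

```bash
python3 q.py 20; python3 edge.py d19 d20
```

```text
{'clock': np.float64(10.6167), 'tcp_pos': array([0.4975, 0.1439, 0.5022]), 'contact_force': array([ 0.252 , -0.0403, -2.1146]), 'moment': array([-0.2373,  0.1678,  0.0066]), 'grip_width': np.float64(0.0102)}
d19 [289.7 289.9 289.9 290.  290.3 290.1]
d20 [298.5 298.6 298.4 298.4 298.2 297.9]
```

Emit:
{"op": "apply_moves", "data": {"deltas": [{"xyz":[0,0,0],"turn":0}], "claw": 0.776}}

```text
clock: 10.7
tcp_pos: [0.4974, 0.1439, 0.5022]
orientation: [-1.897, -2.504, 0.0]
contact_force: [0.3, 0.3, -1.9]
grip_width: 0.01
```

```bash
python3 q.py 21; python3 edge.py d20 d21
```

```text
{'clock': np.float64(10.75), 'tcp_pos': array([0.4975, 0.1439, 0.5022]), 'contact_force': array([-0.0573,  0.1051, -1.4986]), 'moment': array([-0.1578,  0.1308, -0.0219]), 'grip_width': np.float64(0.01)}
d20 [298.5 298.6 298.4 298.4 298.2 297.9]
d21 [303.1 303.  303.  302.9 302.9 302.7]
```

View pics/d21.png

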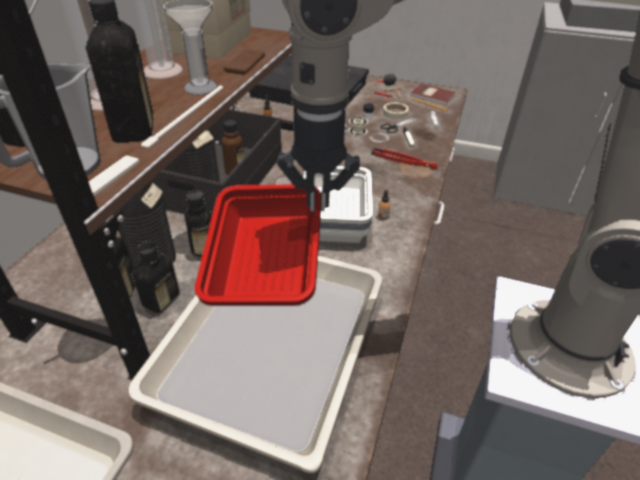

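```bash
cat > pred.py <<'E'
import sys
from h import *
f=sys.argv[1]; tz=float(sys.argv[2]); tx,ty=0.4975,0.1439
ex=np.array([.963,.269,0]);ey=np.array([-.269,.963,0]);ez=np.array([0,0,1.])
G=np.array([tx,ty,tz-.167])
for th in range(0,46,5):
    c,s=np.cos(np.radians(th)),np.sin(np.radians(th))
    def W(x,y,z): return G+x*ex+(y*c+z*s)*ey+(-y*s+z*c)*ez
    pts=[W(.085,.187,.006),W(.085,.187,-.008),W(.085,.165,-.052)]
    print(th,[proj(f,p)[0].round(0).tolist() for p in pts])
E
python3 pred.py d21 .5022; python3 edge.py d13 d21
```

```text
0 [[245.0, 283.0], [246.0, 290.0], [252.0, 299.0]]
5 [[246.0, 291.0], [247.0, 297.0], [253.0, 303.0]]
10 [[248.0, 298.0], [249.0, 303.0], [254.0, 306.0]]
15 [[249.0, 304.0], [250.0, 308.0], [256.0, 308.0]]
20 [[250.0, 309.0], [252.0, 312.0], [257.0, 309.0]]
25 [[252.0, 313.0], [253.0, 315.0], [259.0, 309.0]]
30 [[253.0, 316.0], [255.0, 317.0], [260.0, 308.0]]
35 [[255.0, 317.0], [256.0, 318.0], [262.0, 307.0]]
40 [[257.0, 318.0], [258.0, 318.0], [263.0, 305.0]]
45 [[258.0, 318.0], [260.0, 317.0], [264.0, 302.0]]
d13 [287.7 288.1 288.6 288.9 289.3 289.4]
d21 [303.1 303.  303.  302.9 302.9 302.7]
```

Emit:
{"op": "apply_moves", "data": {"deltas": [{"xyz":[0,0,0],"turn":0}], "claw": 0.772}}

```text
clock: 10.83
tcp_pos: [0.4975, 0.1439, 0.5022]
orientation: [-1.897, -2.504, -0.0]
contact_force: [0.8, 0.6, -2.7]
grip_width: 0.0103
```

```bash
sed -i "s/im=snap('side','d'+k)/snap('scene','s'+k); im=snap('side','d'+k)/" q.py; python3 q.py 22; python3 edge.py d21 d22; python3 pred.py s22 .5022
```

```text
{'clock': np.float64(10.9333), 'tcp_pos': array([0.4975, 0.1439, 0.5022]), 'contact_force': array([ 0.579 , -0.7383, -2.1375]), 'moment': array([-0.2059,  0.1694, -0.0088]), 'grip_width': np.float64(0.01)}
d21 [303.1 303.  303.  302.9 302.9 302.7]
d22 [302.8 302.7 302.7 302.8 302.7 302.4]
0 [[150.0, 186.0], [152.0, 196.0], [168.0, 220.0]]
5 [[153.0, 197.0], [155.0, 207.0], [172.0, 227.0]]
10 [[155.0, 208.0], [158.0, 217.0], [176.0, 234.0]]
15 [[159.0, 218.0], [162.0, 226.0], [180.0, 240.0]]
20 [[163.0, 227.0], [166.0, 234.0], [185.0, 245.0]]
25 [[167.0, 236.0], [171.0, 242.0], [190.0, 249.0]]
30 [[172.0, 243.0], [176.0, 248.0], [195.0, 253.0]]
35 [[177.0, 249.0], [181.0, 254.0], [200.0, 255.0]]
40 [[182.0, 254.0], [187.0, 258.0], [206.0, 256.0]]
45 [[188.0, 258.0], [192.0, 261.0], [211.0, 257.0]]
```

View pics/s22.png

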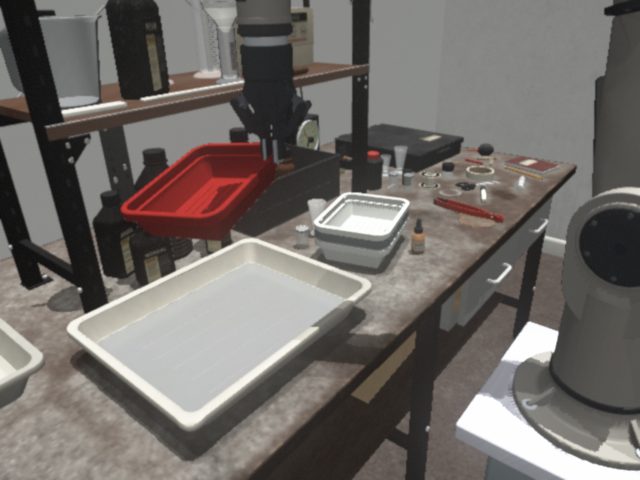

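Emit:
{"op": "apply_moves", "data": {"deltas": [{"xyz":[0,0,0],"turn":0}], "claw": 0.766}}

```text
clock: 11.02
tcp_pos: [0.4975, 0.1439, 0.5022]
orientation: [-1.897, -2.504, -0.0]
contact_force: [0.0, 0.6, -2.6]
grip_width: 0.0099
```

Emit:
{"op": "apply_moves", "data": {"deltas": [{"xyz":[0,0,0],"turn":0}], "claw": 0.774}}

```text
clock: 11.1
tcp_pos: [0.4975, 0.1439, 0.5022]
orientation: [-1.897, -2.504, -0.0]
contact_force: [-0.3, -0.3, -2.7]
grip_width: 0.01
```

```bash
python3 q.py 23; python3 edge.py d22 d23
```

```text
{'clock': np.float64(11.2), 'tcp_pos': array([0.4975, 0.1439, 0.5022]), 'contact_force': array([ 1.0022,  0.0221, -1.1447]), 'moment': array([-0.1704,  0.1055, -0.0301]), 'grip_width': np.float64(0.0101)}
d22 [302.8 302.7 302.7 302.8 302.7 302.4]
d23 [302.9 302.8 302.8 302.7 302.7 302.3]
```

View pics/s23.png

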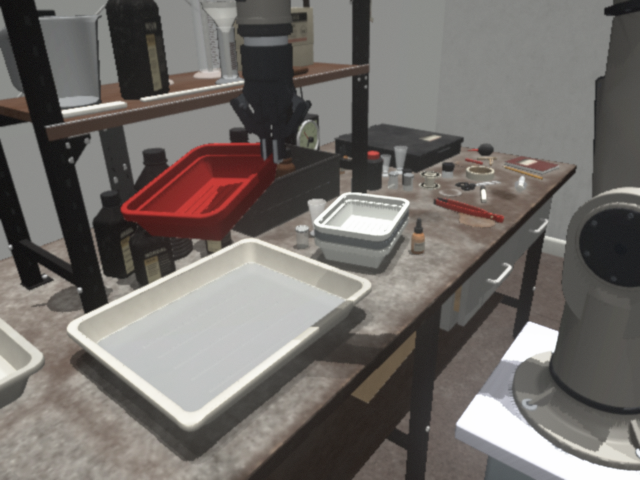

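No further slip yet; loosen for longer.

Emit:
{"op": "apply_moves", "data": {"deltas": [{"xyz":[0,0,0],"turn":0},{"xyz":[0,0,0],"turn":0}], "claw": 0.766}}

```text
clock: 11.37
tcp_pos: [0.4975, 0.1439, 0.5022]
orientation: [1.897, 2.504, 0.0]
contact_force: [-0.1, -0.3, -1.9]
grip_width: 0.01
```

```bash
sed -i "s/snap('scene','s'+k); //;s/'side','d'/'scene','s'/" q.py
cat > edge2.py <<'E'
import sys
from h import *
for f in sys.argv[1:]:
    im=np.load(f'pics/{f}.npz')['im'].astype(float); s=im[...,0]-im[...,1]; out=[]
    for u in range(150,211,15):
        c=s[130:400,u-1:u+2].mean(1); k=np.flatnonzero(c>60); out+=[130+k[0],130+k[-1]]
    v,u=np.where(s[100:400,60:300]>60); print(f,out,'umin',u.min()+60,'umin row',v[u==u.min()].mean()+100)
E
python3 q.py 24; python3 edge2.py s22 s23 s24
```

```text
{'clock': np.float64(11.4167), 'tcp_pos': array([0.4975, 0.1439, 0.5022]), 'contact_force': array([ 0.0193,  0.4483, -3.0213]), 'moment': array([-0.1631,  0.1337, -0.0279]), 'grip_width': np.float64(0.0098)}
s22 [np.int64(181), np.int64(215), np.int64(169), np.int64(216), np.int64(158), np.int64(217), np.int64(148), np.int64(218), np.int64(143), np.int64(216)] umin 121 umin row 208.5
s23 [np.int64(182), np.int64(215), np.int64(170), np.int64(216), np.int64(158), np.int64(217), np.int64(148), np.int64(218), np.int64(144), np.int64(216)] umin 121 umin row 208.5
s24 [np.int64(182), np.int64(216), np.int64(170), np.int64(216), np.int64(158), np.int64(217), np.int64(148), np.int64(218), np.int64(144), np.int64(216)] umin 121 umin row 208.5
```

Emit:
{"op": "apply_moves", "data": {"deltas": [{"xyz":[0,0,0],"turn":0},{"xyz":[0,0,0],"turn":0}], "claw": 0.763}}

```text
clock: 11.58
tcp_pos: [0.4975, 0.1439, 0.5022]
orientation: [1.897, 2.504, 0.0]
contact_force: [-1.3, 0.1, -1.5]
grip_width: 0.0103
```

```bash
python3 q.py 25; python3 edge2.py s24 s25
```

```text
{'clock': np.float64(11.6333), 'tcp_pos': array([0.4974, 0.1439, 0.5022]), 'contact_force': array([-0.3768, -0.5841, -2.2707]), 'moment': array([-0.1372,  0.1561,  0.0028]), 'grip_width': np.float64(0.0104)}
s24 [np.int64(182), np.int64(216), np.int64(170), np.int64(216), np.int64(158), np.int64(217), np.int64(148), np.int64(218), np.int64(144), np.int64(216)] umin 121 umin row 208.5
s25 [np.int64(182), np.int64(216), np.int64(170), np.int64(217), np.int64(159), np.int64(217), np.int64(148), np.int64(218), np.int64(144), np.int64(216)] umin 121 umin row 209.0
```

Emit:
{"op": "apply_moves", "data": {"deltas": [{"xyz":[0,0,0],"turn":0},{"xyz":[0,0,0],"turn":0}], "claw": 0.76}}

```text
clock: 11.8
tcp_pos: [0.4975, 0.1439, 0.5022]
orientation: [1.897, 2.504, 0.0]
contact_force: [-0.0, -0.3, -3.5]
grip_width: 0.0104
```

```bash
python3 q.py 26; python3 edge2.py s26
```

```text
{'clock': np.float64(11.85), 'tcp_pos': array([0.4975, 0.1439, 0.5022]), 'contact_force': array([ 0.4686, -0.3605, -1.6814]), 'moment': array([-0.1528,  0.1411, -0.0284]), 'grip_width': np.float64(0.0103)}
s26 [np.int64(189), np.int64(223), np.int64(176), np.int64(223), np.int64(162), np.int64(224), np.int64(149), np.int64(224), np.int64(144), np.int64(223)] umin 125 umin row 216.0
```

Emit:
{"op": "apply_moves", "data": {"deltas": [{"xyz":[0,0,0],"turn":0}], "claw": 0.763}}

```text
clock: 11.93
tcp_pos: [0.4975, 0.1439, 0.5022]
orientation: [1.897, 2.504, -0.0]
contact_force: [-0.3, 0.8, -1.8]
grip_width: 0.0102
```

```bash
python3 q.py 27; python3 edge2.py s27
```

```text
{'clock': np.float64(11.9833), 'tcp_pos': array([0.4975, 0.1439, 0.5022]), 'contact_force': array([ 0.0665,  0.2683, -2.2733]), 'moment': array([-0.2232,  0.1678, -0.0197]), 'grip_width': np.float64(0.0098)}
s27 [np.int64(194), np.int64(228), np.int64(179), np.int64(229), np.int64(164), np.int64(229), np.int64(149), np.int64(230), np.int64(143), np.int64(229)] umin 128 umin row 221.0
```

Emit:
{"op": "apply_moves", "data": {"deltas": [{"xyz":[0,0,0],"turn":0}], "claw": 0.764}}

```text
clock: 12.07
tcp_pos: [0.4975, 0.1439, 0.5022]
orientation: [1.897, 2.504, 0.0]
contact_force: [0.3, 0.6, -2.7]
grip_width: 0.0103
```

```bash
python3 q.py 28; python3 edge2.py s28
```

```text
{'clock': np.float64(12.1167), 'tcp_pos': array([0.4975, 0.1439, 0.5022]), 'contact_force': array([-0.0457, -0.3036, -2.1305]), 'moment': array([-0.1743,  0.0913, -0.0218]), 'grip_width': np.float64(0.0103)}
s28 [np.int64(194), np.int64(228), np.int64(179), np.int64(228), np.int64(163), np.int64(229), np.int64(149), np.int64(229), np.int64(143), np.int64(229)] umin 127 umin row 220.5
```

Stopped at about 20°. Loosen slightly further.

Emit:
{"op": "apply_moves", "data": {"deltas": [{"xyz":[0,0,0],"turn":0},{"xyz":[0,0,0],"turn":0}], "claw": 0.759}}

```text
clock: 12.28
tcp_pos: [0.4975, 0.1439, 0.5022]
orientation: [-1.897, -2.504, -0.0]
contact_force: [0.5, 0.1, -2.1]
grip_width: 0.0103
```

```bash
python3 q.py 29; python3 edge2.py s29
```

```text
{'clock': np.float64(12.3333), 'tcp_pos': array([0.4975, 0.1439, 0.5022]), 'contact_force': array([-0.4341, -0.0619, -2.5709]), 'moment': array([-0.183 ,  0.1217, -0.0012]), 'grip_width': np.float64(0.0102)}
s29 [np.int64(194), np.int64(228), np.int64(179), np.int64(229), np.int64(164), np.int64(229), np.int64(149), np.int64(230), np.int64(143), np.int64(229)] umin 128 umin row 221.0
```

Emit:
{"op": "apply_moves", "data": {"deltas": [{"xyz":[0,0,0],"turn":0},{"xyz":[0,0,0],"turn":0}], "claw": 0.756}}

```text
clock: 12.5
tcp_pos: [0.4974, 0.1439, 0.5022]
orientation: [-1.897, -2.504, -0.0]
contact_force: [0.2, 0.1, -2.8]
grip_width: 0.0105
```

```bash
python3 q.py 30; python3 edge2.py s30
```

```text
{'clock': np.float64(12.55), 'tcp_pos': array([0.4975, 0.1439, 0.5022]), 'contact_force': array([ 0.0268,  0.5843, -1.7766]), 'moment': array([-0.2167,  0.1297,  0.0106]), 'grip_width': np.float64(0.0102)}
s30 [np.int64(197), np.int64(230), np.int64(182), np.int64(231), np.int64(165), np.int64(231), np.int64(150), np.int64(232), np.int64(144), np.int64(231)] umin 129 umin row 223.5
```

Emit:
{"op": "apply_moves", "data": {"deltas": [{"xyz":[0,0,0],"turn":0}], "claw": 0.756}}

```text
clock: 12.63
tcp_pos: [0.4975, 0.1439, 0.5022]
orientation: [1.897, 2.504, 0.0]
contact_force: [0.4, 0.0, -2.5]
grip_width: 0.0107
```

```bash
python3 q.py 31; python3 edge2.py s31
```

```text
{'clock': np.float64(12.6833), 'tcp_pos': array([0.4975, 0.1439, 0.5022]), 'contact_force': array([ 0.2026,  0.4673, -1.91  ]), 'moment': array([-0.13  ,  0.146 , -0.0019]), 'grip_width': np.float64(0.0107)}
s31 [np.int64(201), np.int64(234), np.int64(185), np.int64(235), np.int64(167), np.int64(235), np.int64(150), np.int64(236), np.int64(143), np.int64(236)] umin 132 umin row 226.5
```

View pics/s31.png

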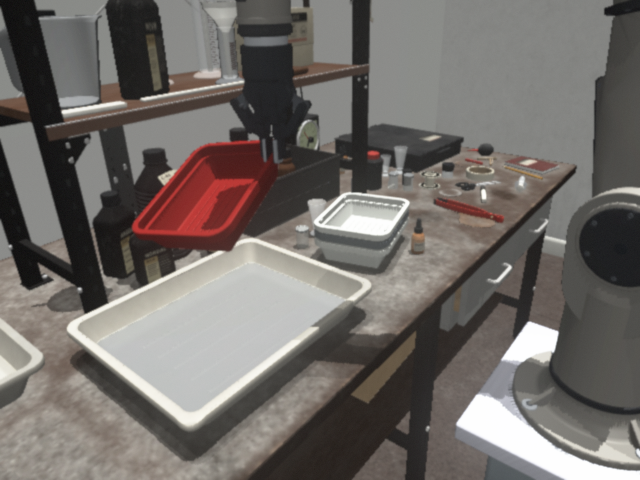

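Emit:
{"op": "apply_moves", "data": {"deltas": [{"xyz":[0,0,0],"turn":0}], "claw": 0.757}}

```text
clock: 12.77
tcp_pos: [0.4975, 0.1439, 0.5022]
orientation: [-1.897, -2.504, 0.0]
contact_force: [-0.4, 0.4, -2.6]
grip_width: 0.0102
```

```bash
python3 q.py 32; python3 edge2.py s32
```

```text
{'clock': np.float64(12.8167), 'tcp_pos': array([0.4975, 0.1439, 0.5022]), 'contact_force': array([-0.0641,  0.9329, -1.5695]), 'moment': array([-0.1637,  0.2119,  0.0219]), 'grip_width': np.float64(0.0105)}
s32 [np.int64(202), np.int64(234), np.int64(185), np.int64(235), np.int64(167), np.int64(235), np.int64(150), np.int64(236), np.int64(143), np.int64(236)] umin 132 umin row 227.0
```

Held again; measure the tilt properly here.

```bash
python3 - <<'E'
from h import *
snap('side','d32')
E
python3 zoom.py s32 120 130 180 130 4; python3 zoom.py d32 180 170 160 150 4
```

```text
(no output)
```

View pics/s32_q120.png

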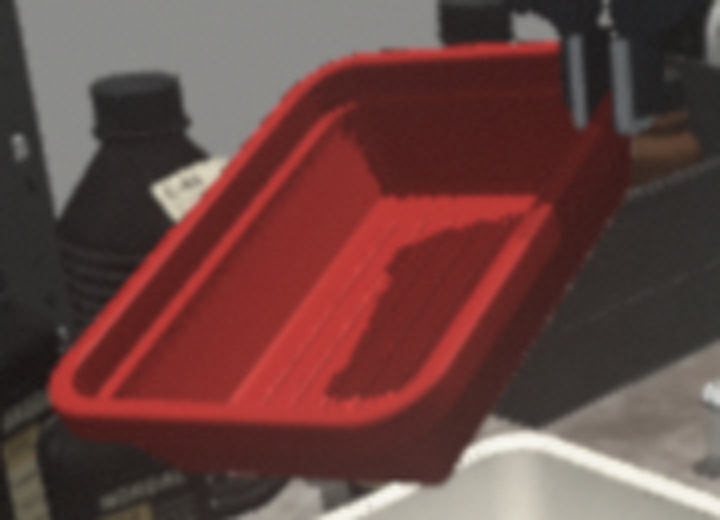

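View pics/d32_q180.png

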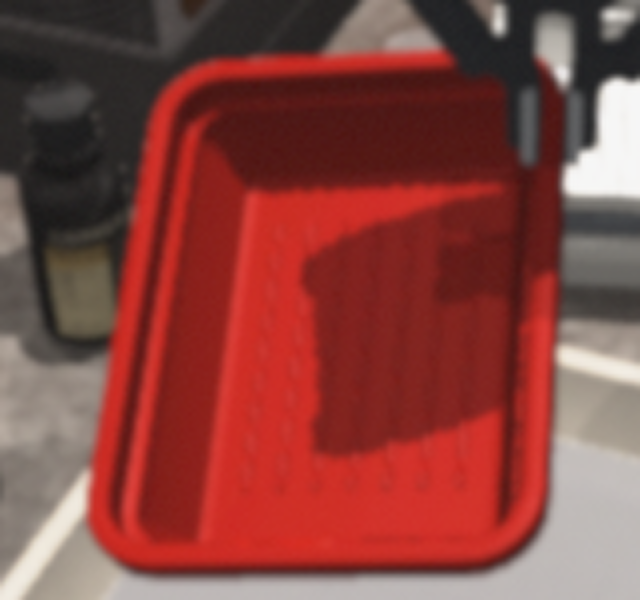

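Run:
```python
from pose import *
cs=corners([[(62,365),(300,90)],[(370,52),(560,42)],[(430,375),(545,205)],[(100,418),(350,425)]],120,130,4)
cd=corners([[(152,130),(93,480)],[(210,62),(440,53)],[(560,160),(548,490)],[(150,570),(490,566)]],180,170,4)
pose('s32',cs,'d32',cd)
```

```text
tri [[0.44, 0.314, 0.28], [0.504, 0.109, 0.356], [0.677, 0.14, 0.329], [0.612, 0.352, 0.251]]
resid 0.007370870449832431 center [0.5561 0.218  0.2771] normal [0.076 0.368 0.927] tilt 22.072784725695968
x [ 0.961  0.219 -0.166] y [-0.264  0.904 -0.337] heights low [0.296 0.229 0.271 0.204]
s32 [[0.5, -1.4], [2.6, -1.4], [-1.6, 1.9], [-0.6, -0.6]]
d32 [[-1.0, -0.1], [1.7, -1.5], [0.3, 1.6], [-2.1, 0.5]]
pnp s32 [0.567 0.21  0.272] tilt 22.968050196040952 n [0.063 0.385 0.921]
pnp d32 [0.563 0.207 0.266] tilt 22.94038791145827 n [0.019 0.389 0.921]
```

Emit:
{"op": "apply_moves", "data": {"deltas": [{"xyz":[0,0,0],"turn":0},{"xyz":[0,0,0],"turn":0}], "claw": 0.753}}

```text
clock: 13.03
tcp_pos: [0.4975, 0.1439, 0.5022]
orientation: [-1.897, -2.504, 0.0]
contact_force: [0.4, -0.5, -2.3]
grip_width: 0.0107
```

```bash
python3 q.py 33; python3 edge2.py s33
```

```text
{'clock': np.float64(13.0833), 'tcp_pos': array([0.4975, 0.1439, 0.5022]), 'contact_force': array([ 0.1183, -0.4473, -2.0294]), 'moment': array([-0.1529,  0.1587,  0.0239]), 'grip_width': np.float64(0.0109)}
s33 [np.int64(206), np.int64(237), np.int64(187), np.int64(238), np.int64(168), np.int64(239), np.int64(150), np.int64(239), np.int64(143), np.int64(239)] umin 134 umin row 230.0
```

Emit:
{"op": "apply_moves", "data": {"deltas": [{"xyz":[0,0,0],"turn":0},{"xyz":[0,0,0],"turn":0}], "claw": 0.751}}

```text
clock: 13.25
tcp_pos: [0.4975, 0.1439, 0.5022]
orientation: [1.897, 2.504, 0.0]
contact_force: [1.0, 0.6, -2.7]
grip_width: 0.0106
```

```bash
python3 q.py 34; python3 edge2.py s34
```

```text
{'clock': np.float64(13.3), 'tcp_pos': array([0.4975, 0.1439, 0.5022]), 'contact_force': array([-0.4486,  0.6158, -1.1386]), 'moment': array([-0.1046,  0.1346, -0.0203]), 'grip_width': np.float64(0.0109)}
s34 [np.int64(220), np.int64(245), np.int64(196), np.int64(246), np.int64(174), np.int64(246), np.int64(151), np.int64(247), np.int64(142), np.int64(248)] umin 142 umin row 237.5
```

Emit:
{"op": "apply_moves", "data": {"deltas": [{"xyz":[0,0,0],"turn":0}], "claw": 0.765}}

```text
clock: 13.38
tcp_pos: [0.4975, 0.1439, 0.5022]
orientation: [1.897, 2.504, -0.0]
contact_force: [-0.6, -0.5, -2.0]
grip_width: 0.0102
```

```bash
python3 q.py 35; python3 edge2.py s35
python3 - <<'E'
from h import *
snap('side','d35')
E
python3 zoom.py s35 120 130 180 130 4; python3 zoom.py d35 180 170 160 150 4
```

```text
{'clock': np.float64(13.4333), 'tcp_pos': array([0.4975, 0.1439, 0.5022]), 'contact_force': array([ 0.361 , -0.1635, -3.2102]), 'moment': array([-0.0899,  0.1629,  0.0371]), 'grip_width': np.float64(0.01)}
s35 [np.int64(221), np.int64(246), np.int64(197), np.int64(247), np.int64(174), np.int64(248), np.int64(150), np.int64(248), np.int64(141), np.int64(249)] umin 143 umin row 237.5
```

View pics/s35_q120.png

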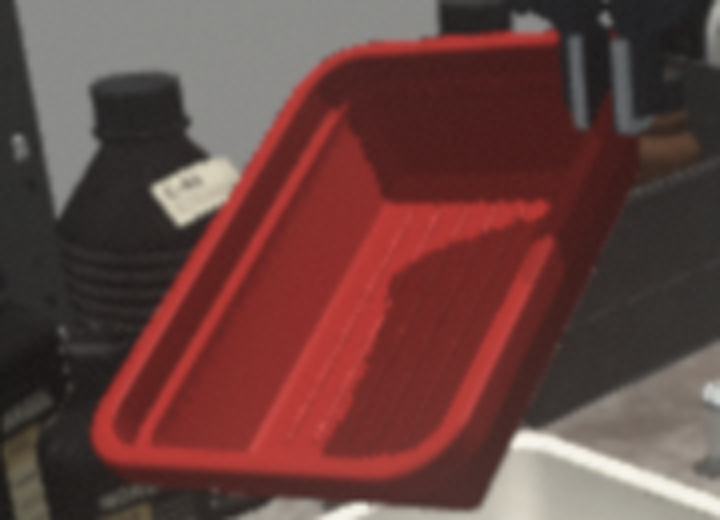

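View pics/d35_q180.png

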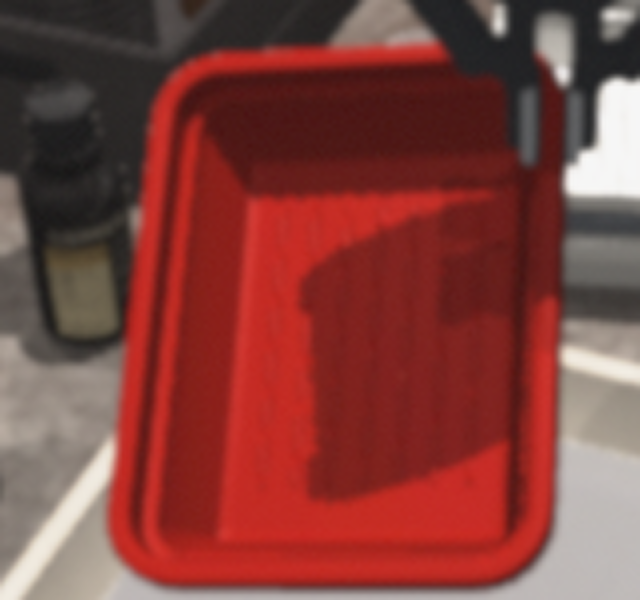

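Run:
```python
from pose import *
cs=corners([[(102,405),(305,90)],[(370,47),(560,36)],[(445,435),(550,240)],[(140,467),(370,475)]],120,130,4)
cd=corners([[(150,130),(112,490)],[(210,55),(440,45)],[(562,160),(552,500)],[(170,586),(500,580)]],180,170,4)
pose('s35',cs,'d35',cd)
```

```text
tri [[0.443, 0.301, 0.256], [0.505, 0.105, 0.358], [0.681, 0.137, 0.33], [0.614, 0.337, 0.224]]
resid 0.00686541146034802 center [0.5591 0.2062 0.2665] normal [0.061 0.48  0.875] tilt 28.944019481267254
x [ 0.963  0.204 -0.179] y [-0.264  0.853 -0.45 ] heights low [0.299 0.21  0.273 0.183]
s35 [[1.7, -1.9], [0.9, -1.3], [-0.7, 2.5], [-0.5, -1.3]]
d35 [[-0.9, 0.3], [0.2, -1.0], [1.4, 1.8], [-1.9, -0.4]]
pnp s35 [0.564 0.203 0.264] tilt 30.25027753124445 n [0.053 0.501 0.864]
pnp d35 [0.563 0.199 0.26 ] tilt 30.444707916032606 n [-0.     0.507  0.862]
```

Emit:
{"op": "apply_moves", "data": {"deltas": [{"xyz":[0,0,0],"turn":0},{"xyz":[0,0,0],"turn":0}], "claw": 0.75}}

```text
clock: 13.65
tcp_pos: [0.4975, 0.1439, 0.5022]
orientation: [1.897, 2.504, -0.0]
contact_force: [0.1, 0.1, -2.8]
grip_width: 0.011
```

```bash
python3 q.py 36; python3 edge2.py s36
```

```text
{'clock': np.float64(13.7), 'tcp_pos': array([0.4975, 0.1439, 0.5022]), 'contact_force': array([-0.4721,  0.8086, -1.7763]), 'moment': array([-0.1084,  0.159 ,  0.0391]), 'grip_width': np.float64(0.011)}
s36 [np.int64(226), np.int64(247), np.int64(201), np.int64(248), np.int64(177), np.int64(249), np.int64(151), np.int64(250), np.int64(141), np.int64(251)] umin 145 umin row 239.0
```

Emit:
{"op": "apply_moves", "data": {"deltas": [{"xyz":[0,0,0],"turn":0}], "claw": 0.749}}

```text
clock: 13.78
tcp_pos: [0.4975, 0.1439, 0.5022]
orientation: [-1.897, -2.504, -0.0]
contact_force: [0.5, -0.4, -2.5]
grip_width: 0.0109
```

```bash
python3 q.py 37; python3 edge2.py s37
```

```text
{'clock': np.float64(13.8333), 'tcp_pos': array([0.4975, 0.1439, 0.5022]), 'contact_force': array([-0.9416,  0.031 , -2.5276]), 'moment': array([-0.1661,  0.1634, -0.0197]), 'grip_width': np.float64(0.0109)}
s37 [np.int64(227), np.int64(247), np.int64(201), np.int64(249), np.int64(177), np.int64(249), np.int64(152), np.int64(250), np.int64(142), np.int64(251)] umin 145 umin row 240.0
```

Emit:
{"op": "apply_moves", "data": {"deltas": [{"xyz":[0,0,0],"turn":0},{"xyz":[0,0,0],"turn":0}], "claw": 0.747}}

```text
clock: 14.0
tcp_pos: [0.4975, 0.1439, 0.5022]
orientation: [1.897, 2.504, 0.0]
contact_force: [-0.2, 0.8, -1.4]
grip_width: 0.0106
```

```bash
python3 q.py 38; python3 edge2.py s38
```

```text
{'clock': np.float64(14.05), 'tcp_pos': array([0.4975, 0.1439, 0.5022]), 'contact_force': array([ 0.7945,  0.3552, -1.4158]), 'moment': array([-0.1458,  0.0536,  0.0197]), 'grip_width': np.float64(0.0108)}
s38 [np.int64(228), np.int64(247), np.int64(202), np.int64(249), np.int64(178), np.int64(250), np.int64(152), np.int64(250), np.int64(142), np.int64(251)] umin 145 umin row 240.5
```

Emit:
{"op": "apply_moves", "data": {"deltas": [{"xyz":[0,0,0],"turn":0},{"xyz":[0,0,0],"turn":0}], "claw": 0.744}}

```text
clock: 14.22
tcp_pos: [0.4974, 0.144, 0.5022]
orientation: [1.897, 2.504, 0.0]
contact_force: [0.1, -1.1, -2.1]
grip_width: 0.0113
```

```bash
python3 q.py 39; python3 edge2.py s39
```

```text
{'clock': np.float64(14.2667), 'tcp_pos': array([0.4975, 0.1439, 0.5022]), 'contact_force': array([-0.0876, -0.188 , -1.7526]), 'moment': array([-0.1938,  0.1908, -0.0279]), 'grip_width': np.float64(0.0109)}
s39 [np.int64(236), np.int64(248), np.int64(208), np.int64(251), np.int64(180), np.int64(252), np.int64(154), np.int64(253), np.int64(142), np.int64(254)] umin 149 umin row 243.0
```

Emit:
{"op": "apply_moves", "data": {"deltas": [{"xyz":[0,0,0],"turn":0},{"xyz":[0,0,0],"turn":0},{"xyz":[0,0,0],"turn":0}], "claw": 0.78, "squeeze": 40}}

```text
clock: 14.52
tcp_pos: [0.4975, 0.1439, 0.5022]
orientation: [1.897, 2.504, 0.0]
contact_force: [0.6, -0.6, -1.9]
grip_width: 0.0098
```

```bash
python3 q.py 40; python3 edge2.py s40
python3 - <<'E'
from h import *
snap('side','d40')
E
python3 zoom.py s40 120 130 180 130 4; python3 zoom.py d40 180 170 160 150 4
```

```text
{'clock': np.float64(14.5667), 'tcp_pos': array([0.4975, 0.1439, 0.5022]), 'contact_force': array([ 0.0326,  1.2792, -2.5519]), 'moment': array([-0.1182,  0.1538, -0.0059]), 'grip_width': np.float64(0.0092)}
s40 [np.int64(228), np.int64(247), np.int64(200), np.int64(250), np.int64(173), np.int64(252), np.int64(146), np.int64(253), np.int64(138), np.int64(254)] umin 146 umin row 240.5
```

View pics/s40_q120.png

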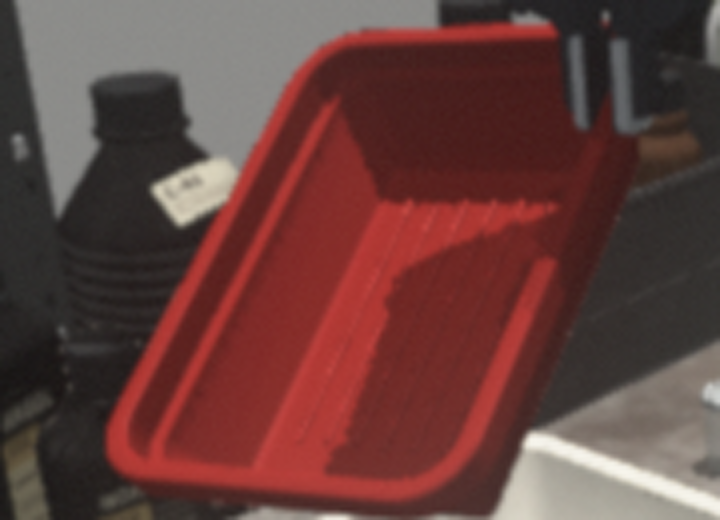

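View pics/d40_q180.png

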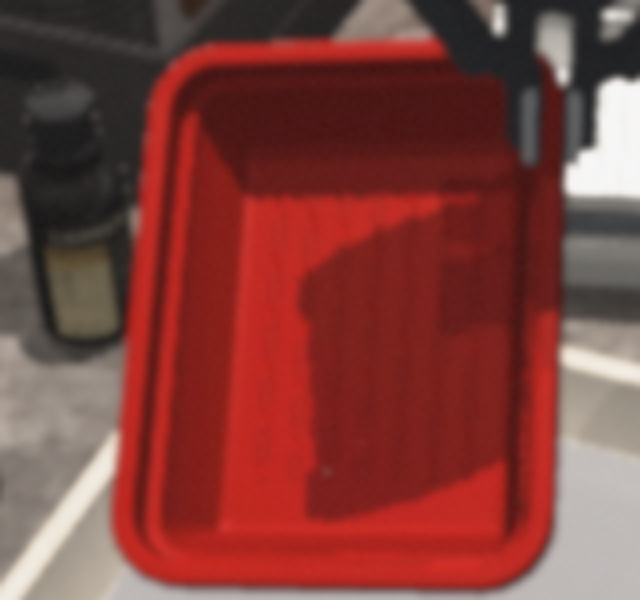

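Run:
```python
from pose import *
cs=corners([[(115,420),(305,85)],[(370,38),(555,27)],[(465,450),(552,260)],[(150,482),(380,500)]],120,130,4)
cd=corners([[(147,150),(115,490)],[(220,47),(440,42)],[(562,160),(553,500)],[(170,587),(500,588)]],180,170,4)
pose('s40',cs,'d40',cd)
```

```text
tri [[0.445, 0.294, 0.241], [0.503, 0.109, 0.362], [0.682, 0.136, 0.334], [0.618, 0.328, 0.213]]
resid 0.007032538320155556 center [0.561  0.2009 0.2633] normal [0.039 0.548 0.835] tilt 33.356584884697966
x [ 0.968  0.187 -0.168] y [-0.249  0.815 -0.524] heights low [0.304 0.199 0.279 0.174]
s40 [[0.5, -2.1], [0.6, -0.5], [-0.7, 1.9], [-0.0, -0.3]]
d40 [[-1.5, 0.5], [0.4, -1.6], [1.5, 1.5], [-1.0, -0.3]]
pnp s40 [0.562 0.2   0.263] tilt 34.42744483440588 n [0.028 0.565 0.825]
pnp d40 [0.565 0.195 0.257] tilt 34.11592636817077 n [-0.042  0.559  0.828]
```

Emit:
{"op": "apply_moves", "data": {"deltas": [{"xyz":[0,0,0],"turn":0},{"xyz":[0,0,0],"turn":0},{"xyz":[0.0005,0.001,-0.003],"turn":0},{"xyz":[0.0005,0.001,-0.005],"turn":0},{"xyz":[0.0005,0.002,-0.006],"turn":0},{"xyz":[0.0005,0.002,-0.007],"turn":0},{"xyz":[0.0005,0.002,-0.007],"turn":0},{"xyz":[0.0005,0.002,-0.006],"turn":0},{"xyz":[0.001,0.001,-0.004],"turn":0},{"xyz":[0.001,0.001,-0.002],"turn":0},{"xyz":[0,0,0],"turn":0},{"xyz":[0,0,0],"turn":0}], "claw": 1, "squeeze": 60}}

```text
clock: 15.62
tcp_pos: [0.5026, 0.156, 0.4622]
orientation: [-1.897, -2.504, -0.0]
contact_force: [-0.9, -0.4, -2.1]
grip_width: 0.0082
```

```bash
python3 look.py 41; python3 zoom.py s41 110 140 190 140 4; python3 zoom.py d41 180 180 160 150 4
```

```text
{'clock': np.float64(15.6167), 'tcp_pos': array([0.5026, 0.156 , 0.4622]), 'contact_force': array([-0.8801, -0.4115, -2.088 ]), 'moment': array([-0.1368,  0.1404,  0.0172]), 'grip_width': np.float64(0.0082)}
```

View pics/s41_q110.png

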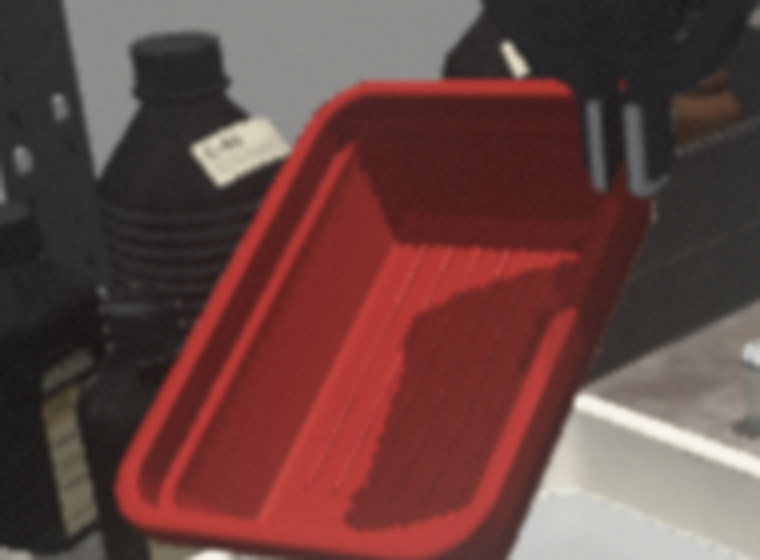

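View pics/d41_q180.png

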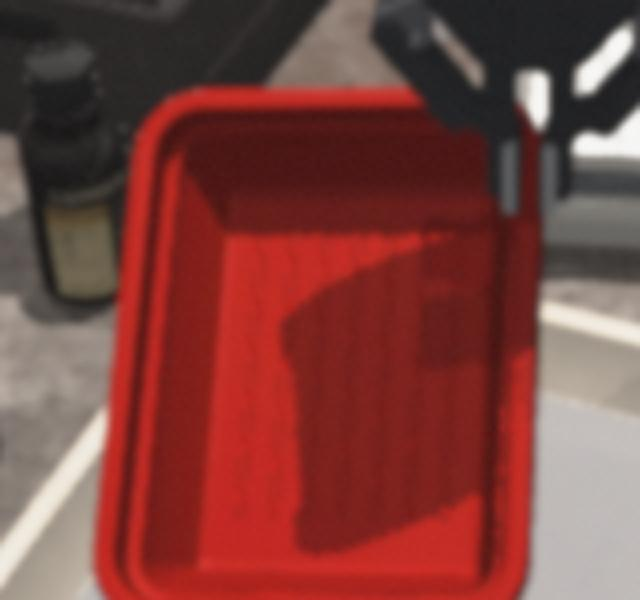

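View pics/w41.png

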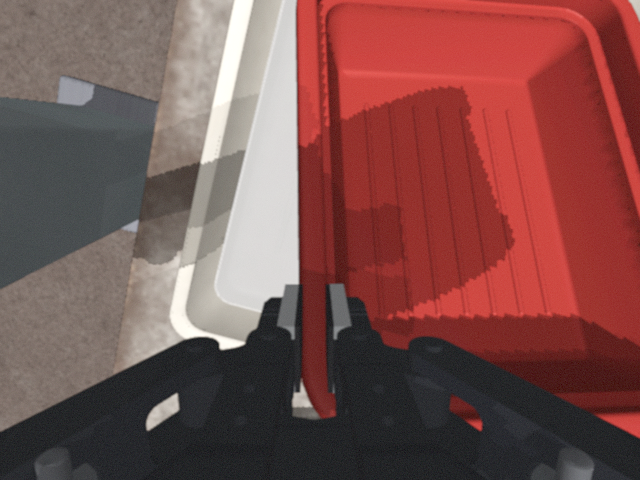

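```bash
python3 zoom.py d41 180 190 160 150 4
python3 - <<'E'
from pose import *
# scene lines
cs=corners([[(130,455),(300,160)],[(370,84),(570,82)],[(500,480),(577,310)],[(165,530),(400,556)]],110,140,4)
cd=corners([[(132,190),(98,540)],[(200,90),(420,92)],[(540,210),(530,540)],[(160,617),(480,620)]],180,180,4)
pose('s41',cs,'d41',cd)
E
```

```text
tri [[0.452, 0.301, 0.203], [0.507, 0.121, 0.322], [0.686, 0.153, 0.299], [0.623, 0.344, 0.182]]
resid 0.007975140772932795 center [0.5671 0.2142 0.2271] normal [-0.008  0.536  0.844] tilt 32.39259684246459
x [ 0.968  0.217 -0.128] y [-0.252  0.816 -0.52 ] heights low [0.264 0.16  0.245 0.141]
s41 [[-0.0, -0.3], [0.6, -0.6], [-0.3, 0.2], [1.1, -0.7]]
d41 [[-0.9, 3.0], [0.7, -3.0], [0.7, 0.6], [-1.7, 1.6]]
pnp s41 [0.566 0.216 0.227] tilt 32.19064015676989 n [-0.01   0.533  0.846]
pnp d41 [0.577 0.199 0.211] tilt 31.921265754819586 n [-0.122  0.514  0.849]
```

View pics/d41.png

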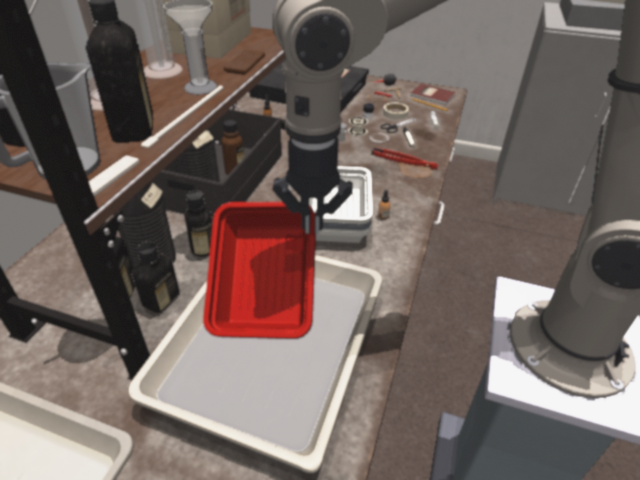

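View pics/d41_q180.png

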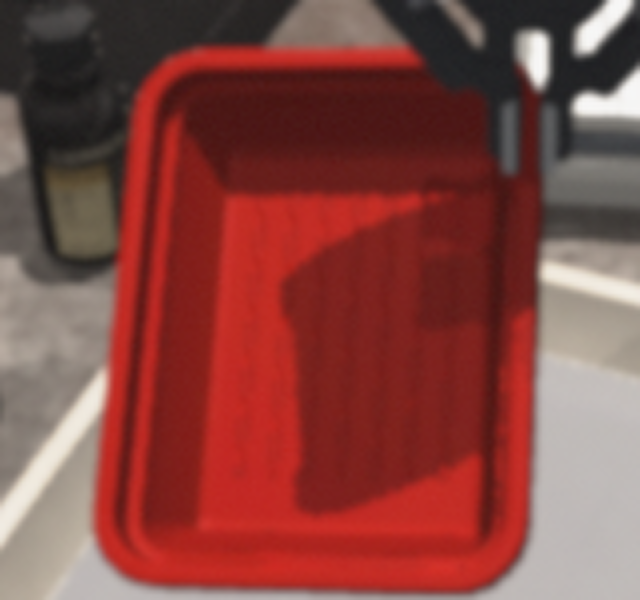

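Run:
```python
from pose import *
cs=corners([[(130,455),(300,160)],[(370,84),(570,82)],[(500,480),(577,310)],[(165,530),(400,556)]],110,140,4)
cd=corners([[(132,130),(97,500)],[(200,47),(420,48)],[(540,170),(530,500)],[(160,583),(480,590)]],180,190,4)
pose('s41',cs,'d41',cd)
```

```text
tri [[0.45, 0.304, 0.204], [0.508, 0.119, 0.322], [0.688, 0.151, 0.298], [0.622, 0.345, 0.182]]
resid 0.007817284719705239 center [0.567  0.2146 0.227 ] normal [0.001 0.526 0.85 ] tilt 31.739716481953845
x [ 0.967  0.217 -0.136] y [-0.256  0.822 -0.508] heights low [0.263 0.162 0.243 0.141]
s41 [[-0.5, -1.2], [0.5, -0.4], [-0.1, 1.1], [0.7, -0.8]]
d41 [[-0.8, 0.0], [0.3, -1.9], [1.1, 2.0], [-1.5, 0.6]]
pnp s41 [0.566 0.216 0.227] tilt 32.19064015676989 n [-0.01   0.533  0.846]
pnp d41 [0.574 0.205 0.217] tilt 34.5290363958321 n [-0.102  0.558  0.824]
```

Emit:
{"op": "apply_moves", "data": {"deltas": [{"xyz":[0,0,0],"turn":0},{"xyz":[0,0,0],"turn":0},{"xyz":[0,0,0],"turn":0}], "claw": 0.75, "squeeze": 20}}

```text
clock: 16.02
tcp_pos: [0.5024, 0.1558, 0.4623]
orientation: [1.897, 2.504, 0.0]
contact_force: [0.9, 0.5, -2.3]
grip_width: 0.0106
```

```bash
python3 q.py 42; python3 edge2.py s41 s42
```

```text
{'clock': np.float64(16.0667), 'tcp_pos': array([0.5025, 0.1558, 0.4623]), 'contact_force': array([ 0.3793,  0.1061, -2.4025]), 'moment': array([-0.1819,  0.1379,  0.0083]), 'grip_width': np.float64(0.0109)}
s41 [np.int64(236), np.int64(272), np.int64(209), np.int64(274), np.int64(181), np.int64(276), np.int64(163), np.int64(278), np.int64(160), np.int64(279)] umin 139 umin row 261.5Traceback (most recent call last):
  File "edge2.py", line 6, in <module>
    c=s[130:400,u-1:u+2].mean(1); k=np.flatnonzero(c>60); out+=[130+k[0],130+k[-1]]
                                                                    ~^^^
IndexError: index 0 is out of bounds for axis 0 with size 0
```

View pics/s42.png

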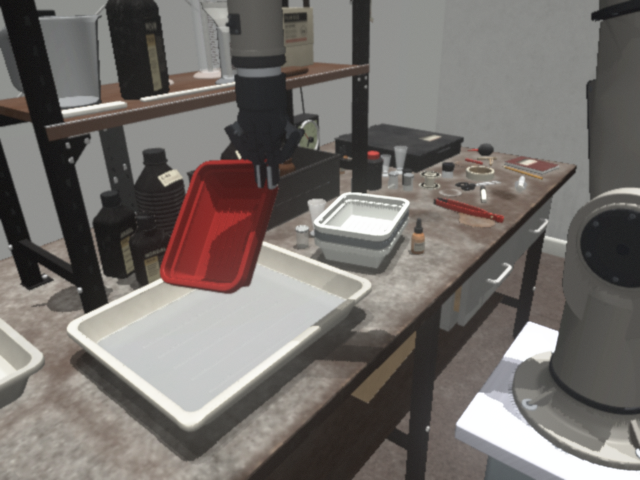

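Emit:
{"op": "apply_moves", "data": {"deltas": [{"xyz":[0,0,0],"turn":0},{"xyz":[0,0,0],"turn":0},{"xyz":[0,0,0],"turn":0}], "claw": 1, "squeeze": 50}}

```text
clock: 16.32
tcp_pos: [0.5025, 0.1559, 0.4623]
orientation: [1.897, 2.504, 0.0]
contact_force: [0.5, 0.5, -1.8]
grip_width: 0.0084
```

```bash
python3 look.py 43; python3 zoom.py s43 130 140 180 160 3.7; python3 zoom.py d43 180 180 160 170 3.5
```

```text
{'clock': np.float64(16.3167), 'tcp_pos': array([0.5025, 0.1559, 0.4623]), 'contact_force': array([ 0.5402,  0.4952, -1.7766]), 'moment': array([-0.0134,  0.1514, -0.0071]), 'grip_width': np.float64(0.0084)}
```

View pics/s43_q130.png

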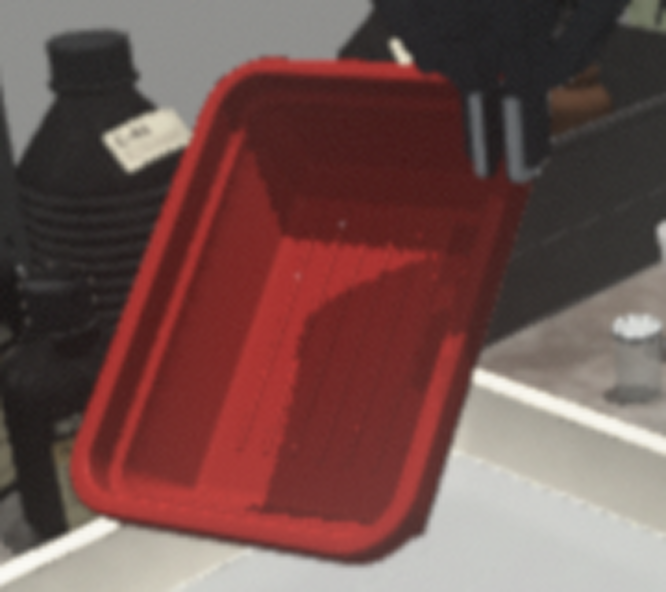

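View pics/d43_q180.png

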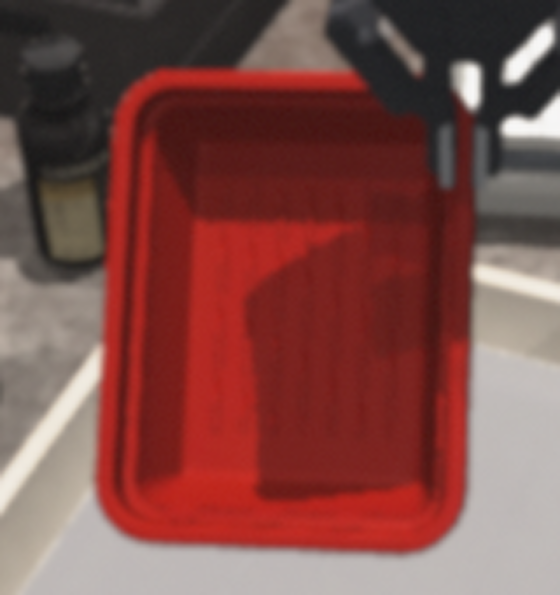

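View pics/w43.png

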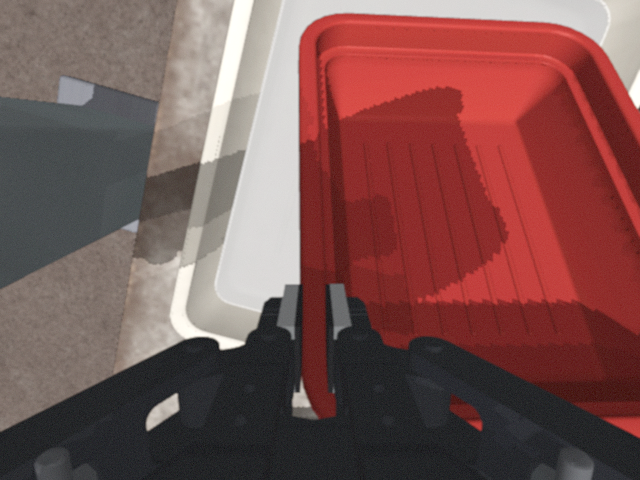

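Run:
```python
from pose import *
cs=corners([[(85,425),(205,120)],[(260,60),(440,72)],[(440,430),(520,190)],[(120,515),(330,560)]],130,140,3.7)
cd=corners([[(113,140),(98,480)],[(170,70),(370,73)],[(473,250),(465,480)],[(150,541),(410,553)]],180,180,3.5)
pose('s43',cs,'d43',cd)
```

```text
tri [[0.459, 0.28, 0.166], [0.508, 0.117, 0.32], [0.684, 0.161, 0.311], [0.627, 0.325, 0.162]]
resid 0.005742344574422415 center [0.5735 0.202  0.2181] normal [-0.142  0.649  0.747] tilt 41.65478245232848
x [ 0.964  0.262 -0.045] y [-0.225  0.714 -0.663] heights low [0.266 0.133 0.259 0.127]
s43 [[2.0, -1.7], [1.0, -0.4], [-0.1, 0.1], [-1.4, 0.6]]
d43 [[0.5, 0.4], [0.0, -0.0], [0.6, 0.0], [-2.3, 1.2]]
pnp s43 [0.579 0.198 0.215] tilt 43.51558433022873 n [-0.135  0.675  0.725]
pnp d43 [0.575 0.197 0.215] tilt 46.676401466266356 n [-0.144  0.713  0.686]
```

Emit:
{"op": "apply_moves", "data": {"deltas": [{"xyz":[0,0,-0.005],"turn":0},{"xyz":[0,0,-0.01],"turn":0},{"xyz":[0,0,-0.012],"turn":0},{"xyz":[0,0,-0.012],"turn":0},{"xyz":[0,0,-0.012],"turn":0},{"xyz":[0,0,-0.012],"turn":0},{"xyz":[0,0,-0.012],"turn":0},{"xyz":[0,0,-0.012],"turn":0},{"xyz":[0,0,-0.008],"turn":0},{"xyz":[0,0,-0.005],"turn":0},{"xyz":[0,0,0],"turn":0},{"xyz":[0,0,0],"turn":0}], "squeeze": 50}}

```text
clock: 17.47
tcp_pos: [0.5026, 0.1561, 0.3622]
orientation: [-1.897, -2.504, -0.0]
contact_force: [-0.0, -0.0, -2.1]
grip_width: 0.0084
```

```bash
python3 look.py 44; python3 zoom.py s44 130 180 200 150 3.9
```

```text
{'clock': np.float64(17.4667), 'tcp_pos': array([0.5026, 0.1561, 0.3622]), 'contact_force': array([-0.0216, -0.0269, -2.0766]), 'moment': array([-0.0546,  0.1876, -0.0163]), 'grip_width': np.float64(0.0084)}
```

View pics/s44_q130.png

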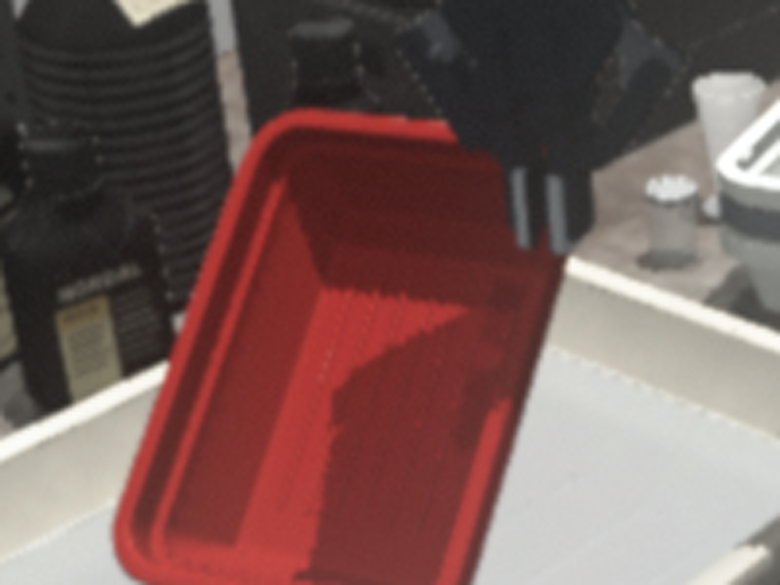

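Emit:
{"op": "apply_moves", "data": {"deltas": [{"xyz":[0,0,-0.004],"turn":0},{"xyz":[0,0,-0.004],"turn":0},{"xyz":[0,0,-0.004],"turn":0},{"xyz":[0,0,-0.003],"turn":0},{"xyz":[0,0,-0.003],"turn":0}]}}

```text
clock: 18.03
tcp_pos: [0.5024, 0.1558, 0.3437]
orientation: [-1.897, -2.504, 0.001]
contact_force: [0.7, -0.5, -2.4]
grip_width: 0.008
```

Emit:
{"op": "apply_moves", "data": {"deltas": [{"xyz":[0,0,-0.003],"turn":0},{"xyz":[0,0,-0.003],"turn":0},{"xyz":[0,0,-0.002],"turn":0}]}}

```text
clock: 18.28
tcp_pos: [0.5024, 0.1559, 0.3357]
orientation: [-1.897, -2.504, 0.0]
contact_force: [0.4, 0.4, -1.2]
grip_width: 0.008
```

Emit:
{"op": "apply_moves", "data": {"deltas": [{"xyz":[0,0,-0.003],"turn":0},{"xyz":[0,0,-0.002],"turn":0}]}}

```text
clock: 18.45
tcp_pos: [0.5024, 0.1559, 0.3309]
orientation: [-1.897, -2.504, 0.0]
contact_force: [-1.0, 0.4, -2.0]
grip_width: 0.0084
```

Emit:
{"op": "apply_moves", "data": {"deltas": [{"xyz":[0,0,-0.003],"turn":0},{"xyz":[0,0,-0.002],"turn":0}]}}

```text
clock: 18.62
tcp_pos: [0.5025, 0.1558, 0.326]
orientation: [1.897, 2.504, -0.0]
contact_force: [-0.9, -1.8, 1.0]
grip_width: 0.0084
```

```bash
python3 look.py 45
```

```text
{'clock': np.float64(18.6167), 'tcp_pos': array([0.5025, 0.1558, 0.326 ]), 'contact_force': array([-0.9338, -1.7807,  0.9637]), 'moment': array([-0.2672,  0.2381, -0.0977]), 'grip_width': np.float64(0.0084)}
```

View pics/s45.png

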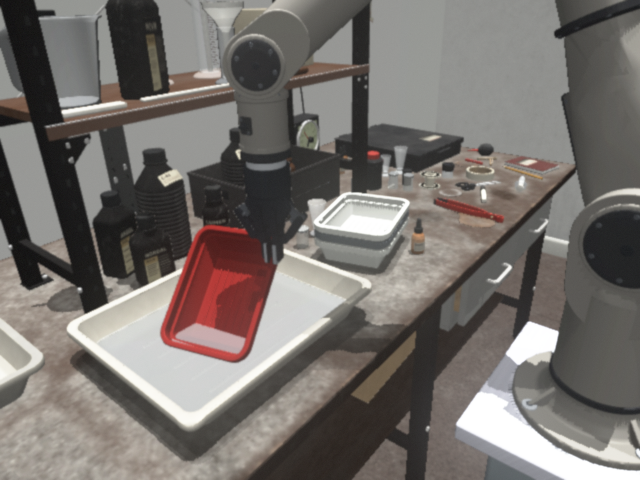

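Emit:
{"op": "apply_moves", "data": {"deltas": [{"xyz":[0,0,0],"turn":0},{"xyz":[0.0007,-0.0026,-0.0017],"turn":0},{"xyz":[0.0007,-0.0026,-0.0017],"turn":0},{"xyz":[0.0007,-0.0026,-0.0017],"turn":0},{"xyz":[0.0007,-0.0026,-0.0017],"turn":0}], "claw": 0.785, "squeeze": 20}}

```text
clock: 19.18
tcp_pos: [0.5054, 0.1451, 0.3193]
orientation: [1.898, 2.504, -0.0]
contact_force: [-1.0, -0.6, 1.2]
grip_width: 0.009
```

```bash
python3 q.py 46
python3 - <<'E'
from h import *
snap('wrist','w46')
E
```

```text
{'clock': np.float64(19.2333), 'tcp_pos': array([0.5055, 0.1445, 0.3189]), 'contact_force': array([-0.4319,  0.4669, -0.4411]), 'moment': array([0.0446, 0.328 , 0.0206]), 'grip_width': np.float64(0.009)}
```

View pics/s46.png

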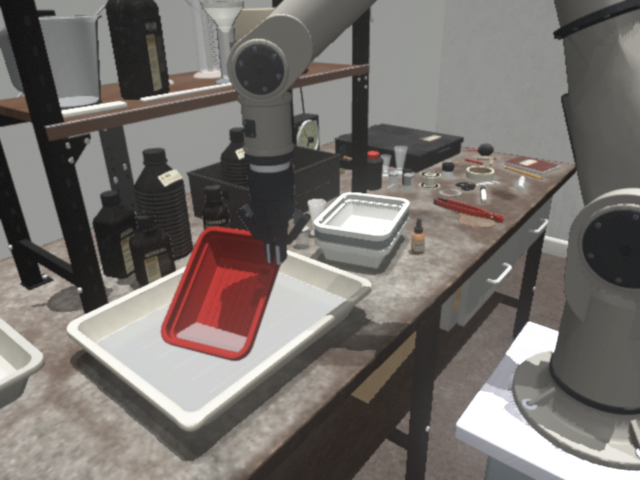

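View pics/w46.png

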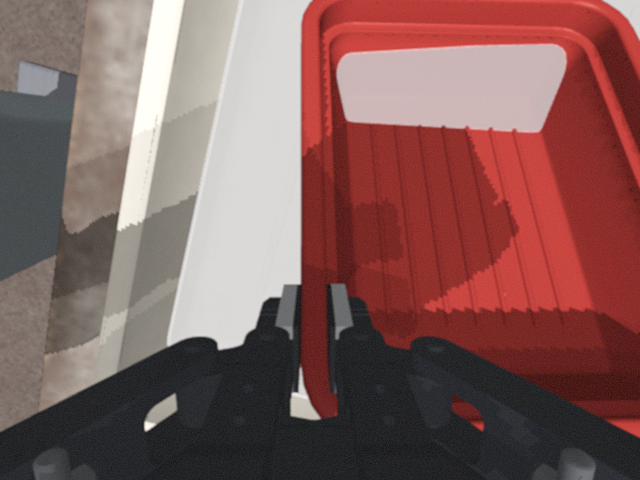

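Emit:
{"op": "apply_moves", "data": {"deltas": [{"xyz":[0.0007,-0.0026,-0.0018],"turn":0},{"xyz":[0.0007,-0.0026,-0.0018],"turn":0},{"xyz":[0.0007,-0.0026,-0.0018],"turn":0},{"xyz":[0.0007,-0.0026,-0.0018],"turn":0},{"xyz":[0,0,0],"turn":0}]}}

```text
clock: 19.7
tcp_pos: [0.5081, 0.1344, 0.3117]
orientation: [-1.898, -2.503, 0.001]
contact_force: [-0.5, -1.4, 0.6]
grip_width: 0.0094
```

Run:
```python
from h import *
o=readout.get_obs(); print(o['clock'],o['tcp_pos'],o['contact_force'])
snap('wrist','w47')
```

```text
19.7 [0.50814825 0.13435294 0.31169472] [-0.53739487 -1.40338428  0.64727192]
```

View pics/w47.png

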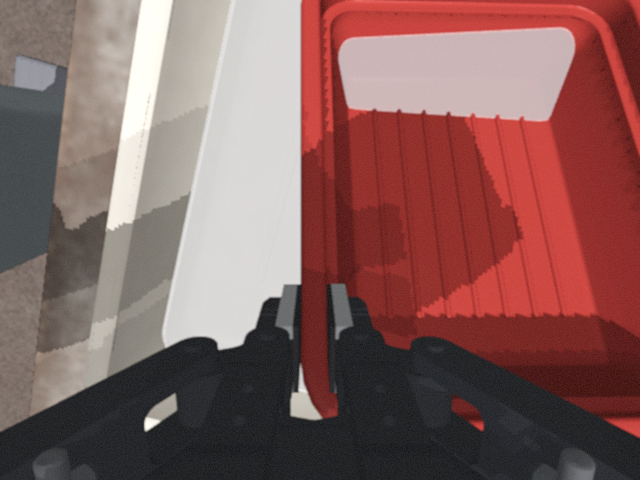

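Emit:
{"op": "apply_moves", "data": {"deltas": [{"xyz":[0,0,0],"turn":0},{"xyz":[0,0,0],"turn":0},{"xyz":[0,0,0],"turn":0},{"xyz":[0,0,0.003],"turn":0},{"xyz":[0,0,0.006],"turn":0},{"xyz":[0,0,0.01],"turn":0},{"xyz":[0,0,0.015],"turn":0},{"xyz":[-0.001,0.003,0.018],"turn":0},{"xyz":[-0.001,0.004,0.018],"turn":0},{"xyz":[-0.001,0.004,0.018],"turn":0},{"xyz":[-0.001,0.004,0.018],"turn":0},{"xyz":[-0.001,0.004,0.018],"turn":0}], "claw": 1, "squeeze": 60}}

```text
clock: 20.75
tcp_pos: [0.5026, 0.1546, 0.4379]
orientation: [1.896, 2.504, 0.001]
contact_force: [0.4, 0.1, -1.9]
grip_width: 0.0077
```

Emit:
{"op": "apply_moves", "data": {"deltas": [{"xyz":[0,0,0.013],"turn":0},{"xyz":[0,0,0.008],"turn":0},{"xyz":[0,0,0.003],"turn":0},{"xyz":[0,0,0],"turn":0},{"xyz":[0,0,0],"turn":0},{"xyz":[0,0,0],"turn":0}]}}

```text
clock: 21.25
tcp_pos: [0.5028, 0.1538, 0.4592]
orientation: [-1.897, -2.503, 0.002]
contact_force: [-0.2, -0.1, -3.4]
grip_width: 0.0078
```

```bash
python3 look.py 48; python3 zoom.py s48 110 140 190 140 4; python3 zoom.py d48 180 190 160 150 4
```

```text
{'clock': np.float64(21.25), 'tcp_pos': array([0.5028, 0.1538, 0.4592]), 'contact_force': array([-0.1921, -0.0732, -3.4238]), 'moment': array([-0.1066,  0.1536, -0.0289]), 'grip_width': np.float64(0.0078)}
```

View pics/s48_q110.png

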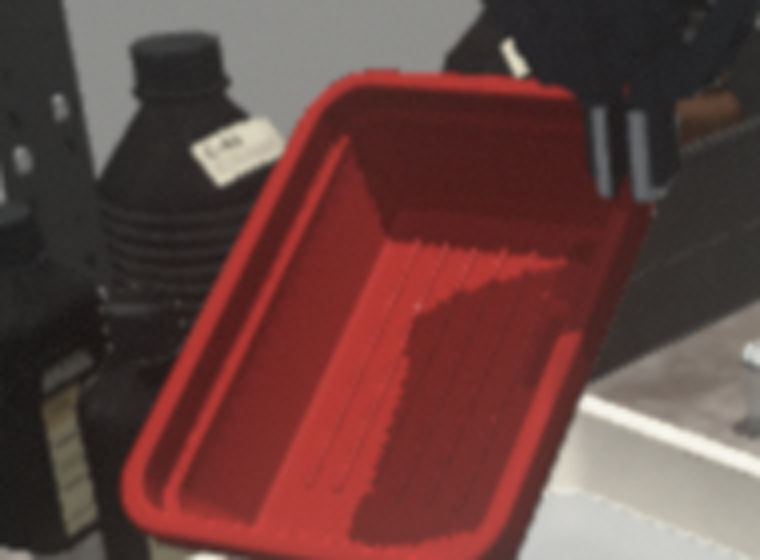

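View pics/d48_q180.png

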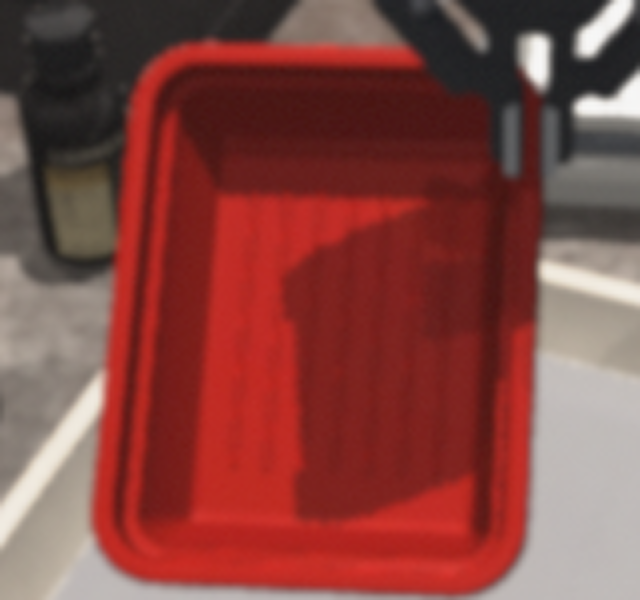

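View pics/w48.png

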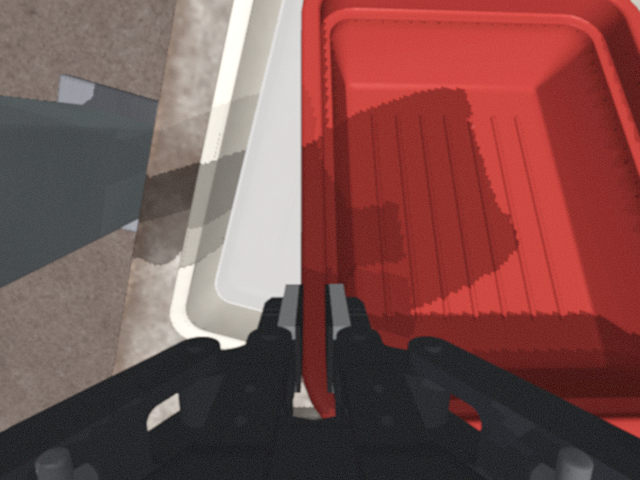

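```bash
python3 - <<'E'
from h import *
s=snap('scene','s49')
E
python3 zoom.py s49 110 150 190 140 4
python3 - <<'E'
from pose import *
cs=corners([[(133,460),(290,160)],[(370,75),(570,93)],[(510,490),(580,330)],[(165,535),(370,572)]],110,140,4)
cd=corners([[(130,130),(95,500)],[(200,45),(420,48)],[(541,180),(527,500)],[(160,580),(470,592)]],180,190,4)
pose('s48',cs,'d48',cd)
E
```

```text
tri [[0.455, 0.298, 0.19], [0.511, 0.114, 0.314], [0.684, 0.158, 0.306], [0.626, 0.34, 0.178]]
resid 0.0042870398159114455 center [0.5715 0.2117 0.2226] normal [-0.088  0.547  0.832] tilt 33.680475511129856
x [ 0.967  0.249 -0.061] y [-0.24   0.799 -0.551] heights low [0.258 0.148 0.249 0.139]
s48 [[2.1, -0.9], [2.1, -2.3], [-0.2, 1.0], [-1.2, -0.6]]
d48 [[-0.3, 1.3], [-0.0, 0.2], [0.2, 0.6], [-2.1, 1.2]]
pnp s48 [0.584 0.203 0.216] tilt 35.403502473005936 n [-0.098  0.571  0.815]
pnp d48 [0.575 0.203 0.216] tilt 36.00725433617289 n [-0.118  0.576  0.809]
```

View pics/s49_q110.png

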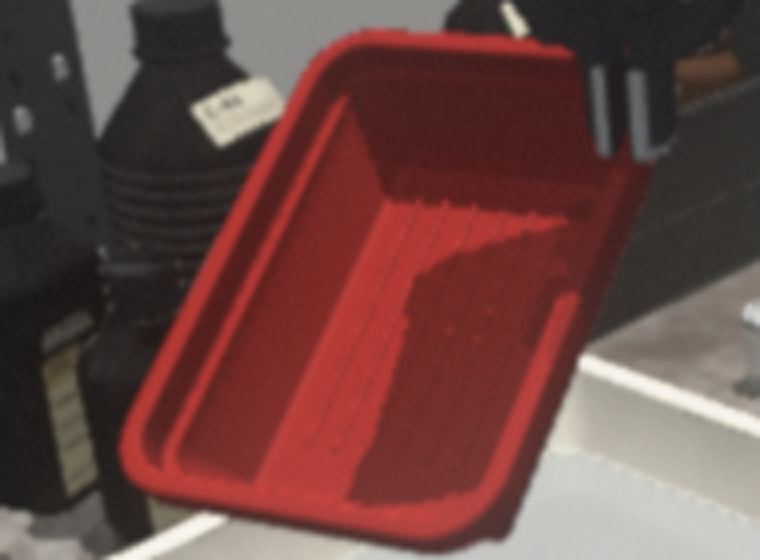

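View pics/s49.png

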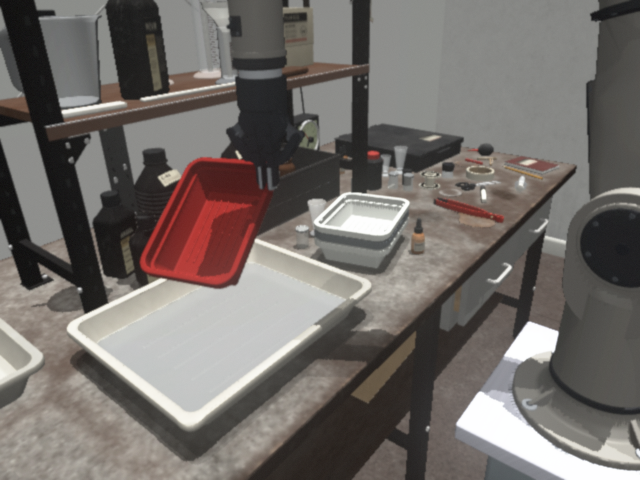

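Run:
```python
from h import *
o=readout.get_obs(); print(o['clock'],o['tcp_pos'],o['contact_force'],o['grip_width'],abs(o['qvel']).max())
r.hand_in()
```

```text
21.45 [0.50299611 0.15401331 0.45961825] [-0.2870376  -0.10662896 -1.66937083] 0.008015152881979867 0.003285364424849662
the job is handed in; nothing more can be done
```

The red tray came off the stack and is now held, inside upward, over the middle of the big tray, tipped about 35°. I handed the job in at 21.45 s.

- **Peel:** I pinched the long rim near corner_1 and lifted. With the pinch about 12 mm up, the images showed the opposite corner_3 still seated (within about 0.1 px), while corner_0 had risen about 6 mm. The lift force read about 7 N. By the next pictures, about 1 s later, the whole tray had come free. The stack and the small things round it looked unmoved in the pictures from then on.
- **Getting the tilt:** The tool can only point down, so I tipped the tray by easing the grip and letting it turn in the pads. It slipped too far, to about 43°, so I lowered its low edge onto the big tray's floor for about 2 s, at about 3 N. Still gripping it, I turned it back, clamped at 60 N and lifted it clear. That touch on the big tray was not part of the plan.
- **Last checks:**
  - **Tilt:** 33.7° by triangulation, against 35.4° and 36.0° from the single views.
  - **Position:** the tray's centre is at about (0.57, 0.21), against the big tray's centre at about (0.567, 0.211). The views differ by up to about 15 mm.
  - **Clearance:** the lowest corner of the tray is about 0.14 m up, so about 7 cm clear of the big tray's rim.
  - **Grip:** the arm was at rest and still carrying the tray's weight (about 2 N).

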